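Close the tube chiller and lock its cover with the quarter-turn stud

TASK

Put the loose red-banded cover on the tube chiller, stud end over the brass latch, and let it down gently until it sits fully home. Then press the red sprung stud in, turn it clockwise a quarter turn until it locks, and let go, with the cover still home. Handle the chiller gently: never ram the cover or the stud against it, and leave the other things on the bench where they are.

Things in the scene. Friction and masses are not known exactly. Their poses are not given: they have to be found in the camera images.
- chiller: Tube chiller fixed to the bench (place, yaw vary): white box 250 (x) x 150 (y) x 80 mm. Origin: centre of its underside; x along its length, z up; brass latch at its -x end. On its flat top (80 mm up) stand four steel posts 23 mm tall with tapered tips, which go inside the cover's rim with 1.2 mm play per side (6 mm lead-in), and a low block of coloured tube caps.
- seat (a point): Centre of the chiller's top face, 80 mm above the bench; axes as chiller. The cover is home when cover's origin lies on this point with its axes along the chiller's (not turned end for end).
- latch (a point): On the chiller, 72 mm from seat towards its -x: middle of the mouth of the brass latch, nominally 21 mm above the chiller's top; axes as chiller. The mouth is a slot along x, 11 mm wide, with 2 mm play per side for the stud's foot. Its true height is set differently on every unit, up to 4.5 mm either way, which this point does not show.
- cover: Loose cover, 0.3 to 0.55 kg with its stud: white shallow lid 220 (x) x 120 (y) x 34 mm, red band round the rim, open below, walls 4 mm, resting on its rim on the bench (place, yaw vary). Origin: centre of its underside (rim level); x along its length, z up; balances near x = 0. The stud is at x = -72 mm, y = 0.
- handle (a point): Top centre of the cover's handle, an upright blue fin 40 (x) x 12 (y) x 34 mm (z) on the cover's top, at x = 5 mm, y = 0, z = 68 mm of the cover; axes as cover.
- stud_head (a point): Top centre of the stud's red bar, 79 mm above the cover's underside while the stud is up; moves and turns with the stud, x along the bar. The bar is 34 mm long, 14 mm thick, 26 mm tall and stands on stud_flange.
- stud_flange (a point): Top centre of the stud's black round flange, diameter 40 mm, 5 mm thick, on which fingertips can push. The stud is sprung upward: 3 N to start, plus 0.35 N per mm. With the cover home it must go in 3 to 12 mm (differs by unit) before it can turn, and hits a hard stop 1.5 mm deeper; 8 to 10 N of push does for every unit. Pushed in less, it is blocked after about 0.15 rad.
- stud_foot: Steel crossbar under the cover at the stud's lower end, 24 (x, along the red bar) x 7 x 8 mm, hidden when the cover is on; origin: centre of its underside, 13.5 mm above the cover's rim level while the stud is up. It goes into the latch's slot. The latch is light: do not force the foot against it (its stop, slot or notch) with more than 12 N.
- stud_turn (a joint): Turn of the stud in rad, clockwise seen from above: 0 with the bar along the cover's length (free, as it must be when the cover goes on), hard stop at 1.57 with the bar across. Light friction (0.03 N m). From 1.4 on its foot faces a notch: let go there, it springs back about 2.5 mm into the notch and is locked.
- tip_box: Bystander, loose: white pipette-tip box with a pink lid, 125 x 85 x 73 mm; origin at the centre of its underside. Leave it alone.
- freezer_box: Bystander, loose: white freezer box with a red band and a grid on top, 130 x 130 x 50 mm; origin at the centre of its underside. Leave it alone.
- tube_rack: Bystander, loose: white tube rack, 100 x 200 x 32 mm, a few coloured caps in it; origin at the centre of its underside. Leave it alone.
- media_bottle: Bystander, loose: clear bottle with a white cap, diameter 84 mm, 190 mm tall; origin at the centre of its underside. Leave it alone.
- blue_cap_jar: Bystander, loose: small clear jar with a blue cap, diameter 48 mm, 85 mm tall; origin at the centre of its underside. Leave it alone.
- weigh_dish: Bystander, loose: white weighing dish, diameter 72 mm, 25 mm tall; origin at the centre of its underside. Leave it alone.

How it is judged:
On the way, in this order (a step that is already met when the one before it is completed fails the run):
1. the cover sits home on the chiller, stud end over the latch, stud still unturned (distance between cover and seat below 0.004 m and horizontal distance between stud_head and latch below 0.005 m and value of joint stud_turn below 0.3 rad), for 0.2 s.
2. the stud has been pressed in and turned clockwise to its lock (distance between cover and seat below 0.004 m and horizontal distance between stud_head and latch below 0.005 m and value of joint stud_turn above 1.38 rad), for 0.2 s.
At the end, for the whole second after the job is handed in: The cover's origin is within 4 mm of the seat point, the stud within 5 mm (level) of the latch, the stud turned past 1.38 rad (sprung back into its notch), the cover at rest, everything released (all of step 2 and linear speed of cover below 0.02 m/s); the robot touches nothing.
It fails at once if the stud's foot is forced against the latch with more than 12 N (contact force between stud_foot and chiller above 12 N).
It fails at once if the cover is rammed against the chiller with more than 60 N (contact force between cover and chiller above 60 N).
It fails at once if a bystander is moved by more than 30 mm (distance of any of tip_box, freezer_box, tube_rack, media_bottle, blue_cap_jar, weigh_dish from where it was at the start of the episode above 0.03 m).
It also fails if it takes over 72 s, if anything falls off the work surface, if the arm or the gripper's body presses on something with over 40 N, if the wrist force passes 120 N, or if a joint passes its speed limit or range.

ROBOT

A 6-joint arm with a two-finger parallel gripper is mounted at the origin on the work surface. World frame = base frame: x ahead of the robot, y to its left, z up, the work surface at z = 0. Lengths are in m, angles in rad, forces in N, time in s.
With the tool pointing down it reaches from about 0.275 to 0.875 m from the base axis. Payload 12.5 kg.
Tool frame: the origin (TCP) lies on the centre line of the jaws, within the pads' length; the fingertips stand ahead of it and the grasp point (between the pads) lies 11 mm behind it (ctrl.tcp_to_tips is the z of the fingertips in the tool frame, in m); z points along the fingers, y is the direction in which the jaws open and shut (so a half turn about z gives the same grasp; the last joint's range is limited). The gripper opens to 85 mm and grips with 20 to 120 N. Pads are 22 mm wide; open, the fingers measure 114 mm over their backs; the gripper's body (76 mm by 85 mm) begins 54 mm behind the grasp point. The pads swing forward as they close: fully open they stand 13 mm farther back than shut.
Start: joints at [-1.43, 0.351, 1.652, -0, 1.139, -0.085], TCP at [0.123, -0.536, 0.209] pointing down, gripper open.
Joint ranges: [-2.75, 2.75], [-0.79, 2.1], [0.01, 2.65], [-1.57, 4.71], [0.07, 3.14], [-2.87, 2.87]. Speed limits (rad/s): [2.22, 2.22, 2.79, 3.14, 3.14, 3.14].

INTERFACE

Orientations are given as a unit quaternion [x, y, z, w].
In Python, from workcell import ctrl, optics, order gives the robot as it stands.
- The arm moves only by the tool move_arm, never from a script. Its argument "rows" is a list of rows, each a list of 5 numbers: the opening, from -1 (shut) to 1 (fully open), then the shift along the world's x, y, z in m, then the turn about the world's z in degrees. A call has 1 to 5 rows; each row is the pose to reach, as a shift and turn from the pose commanded when the call began; what a row does not reach only later rows make up. A row lasts 1/8 s, in which the tool goes at most 62.5 mm and 10.7 degrees, less where a joint would pass 70% of its speed; a pose out of reach is approached as far as the arm can. A call with a gripper value outside its range is refused whole. The fingers move at their own pace and stop on an object; "grip_force" is the grip in N (left out, the last holds). Time passes only in rows, so rows that repeat a pose let the fingers close. It gives the time, the measured TCP pose, the force and the opening at its end, in the units of the state.
- ctrl.get_state(): the state, without advancing time (a new reading comes with each control period).
- optics.capture(name): name is "scene" or "side" or "wrist"; returns a dict with "color" (400x640x3 uint8, red, green, blue), "camera_matrix" (3x3 intrinsics, pixels), "cam_to_world" (4x4, takes a point from camera to world coordinates). Camera axes: x right, y down, z forward; pixel columns grow to the right and rows downward; lengths in m; the calibration is good to about 2 mm. A picture is of the moment at which its call begins. There is no depth.
- order.hand_in(): hands the job in, once; it reports no verdict.
The state is a dict: "time_s": time; "q": joint angles; "joint_vel": joint speeds; "tau": joint torques, N m; "ee_pos": TCP position; "orientation": TCP orientation; "force": force on the tool from outside, world axes, zero at the start; "ft_torque": the same for the moment, N m; "gripper_width": finger opening in m.
Only numpy, scipy, OpenCV 4.12 (cv2) and the standard library are available. Lean on these libraries where they do the work, as an engineer would, in place of code of your own. Each camera call takes 0.05 s, during which the arm holds its last target.

## Working session

There is one attempt and no reset: what is moved stays moved. The work goes in short steps, Python scripts to look and compute and a tool call to move; the robot and the scene stay as the last step left them, time stands still between calls to the robot, and variables do not carry over. Pictures are saved under pics/ and viewed, and the job is handed in when it is done.

Besides the shell and the picture viewer there is one more tool, called after ">>>" as name([rows], argument=value, ...), one row to a line, values as JSON. move_arm: Moves the arm, as the interface text tells. Its arguments: {"type":"object","properties":{"rows":{"type":"array"},"grip_force":{"type":"number"}},"required":["rows"]}

```bash
mkdir -p pics; ls
python3 - <<'E'
from workcell import ctrl, optics, order
import cv2, numpy as np
s=ctrl.get_state(); print(s); print(ctrl.tcp_to_tips)
for n in ["scene","side","wrist"]:
    c=optics.capture(n); cv2.imwrite(f"pics/{n}0.png",c["color"][:,:,::-1]); print(n,c["camera_matrix"].tolist(),np.round(c["cam_to_world"],4).tolist())
E
```

```text
pics
{'time_s': 0.0, 'q': array([-1.42958486e+00,  3.51282655e-01,  1.65241173e+00,  1.87736811e-05,
        1.13908623e+00, -8.45899015e-02]), 'joint_vel': array([-0.00042283,  0.00123529, -0.00140117, -0.00024169, -0.00109091,
       -0.00079902]), 'tau': array([ 1.75181362e-03, -5.06101334e+01, -2.91402090e+01,  4.25020846e-05,
        4.60372321e-03, -3.03127763e-05]), 'ee_pos': array([ 0.123124  , -0.53568381,  0.20823771]), 'orientation': array([ 9.93633752e-01,  1.12657060e-01, -8.29389674e-06, -5.93982077e-04]), 'force': array([ 0.29776939,  0.57174393, -0.5961913 ]), 'ft_torque': array([-0.0419025 ,  0.02348641, -0.00019141]), 'gripper_width': 0.08540815884465801}
0.008
scene [[445.20788571025207, 0.0, 325.5426580053956], [0.0, 445.20788571025207, 196.64243925163333], [0.0, 0.0, 1.0]] [[0.5828, 0.5328, -0.6136, 1.4764], [0.8126, -0.3749, 0.4462, -0.6068], [0.0077, -0.7587, -0.6514, 0.979], [0.0, 0.0, 0.0, 1.0]]
side [[509.1598451284362, 0.0, 327.8376749943163], [0.0, 509.1598451284362, 201.3101453918794], [0.0, 0.0, 1.0]] [[-0.9727, -0.1452, 0.181, 0.3222], [-0.2313, 0.6693, -0.7061, 1.0997], [-0.0187, -0.7287, -0.6846, 1.1662], [0.0, 0.0, 0.0, 1.0]]
wrist [[286.56657751736066, 0.0, 316.6115442832293], [0.0, 286.56657751736066, 200.81437145687713], [0.0, 0.0, 1.0]] [[0.2246, -0.9311, -0.2875, 0.1959], [-0.9745, -0.2147, -0.0658, -0.5195], [-0.0004, 0.295, -0.9555, 0.3736], [0.0, 0.0, 0.0, 1.0]]
```

View pics/scene0.png

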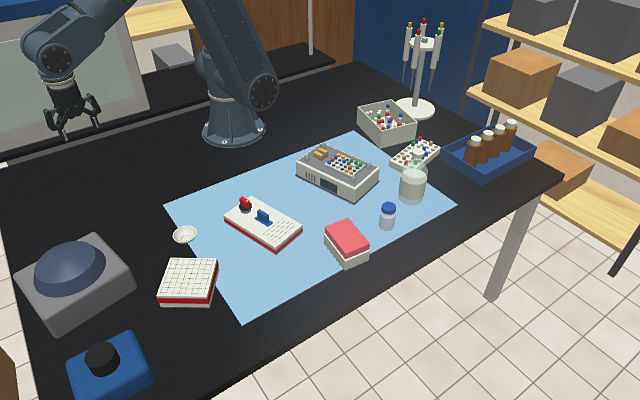

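View pics/side0.png

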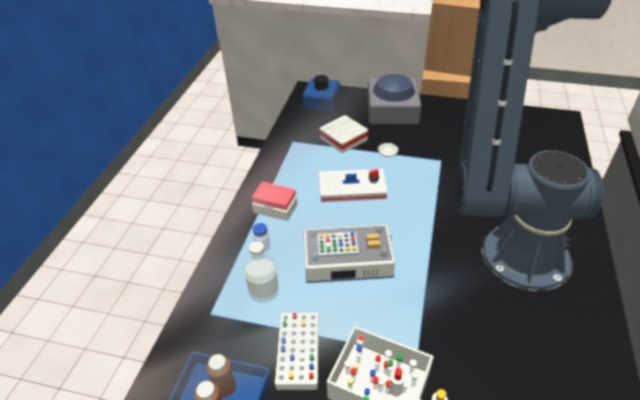

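View pics/wrist0.png

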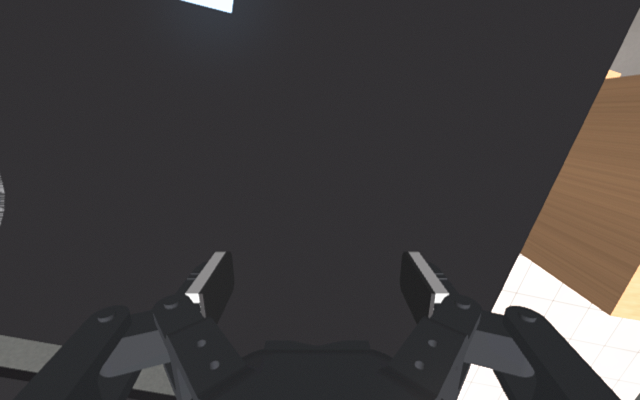

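The scene view shows the cover near (262,222) with its stud at (245,204), and the chiller near (338,172). I'll enlarge both.

Run:
```python
import cv2
a=cv2.imread("pics/scene0.png")
cv2.imwrite("pics/s_cov.png",cv2.resize(a[185:260,215:315],None,fx=8,fy=8,interpolation=cv2.INTER_CUBIC))
cv2.imwrite("pics/s_chi.png",cv2.resize(a[135:210,285:390],None,fx=7.6,fy=7.6,interpolation=cv2.INTER_CUBIC))
```

```text
(no output)
```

View pics/s_cov.png

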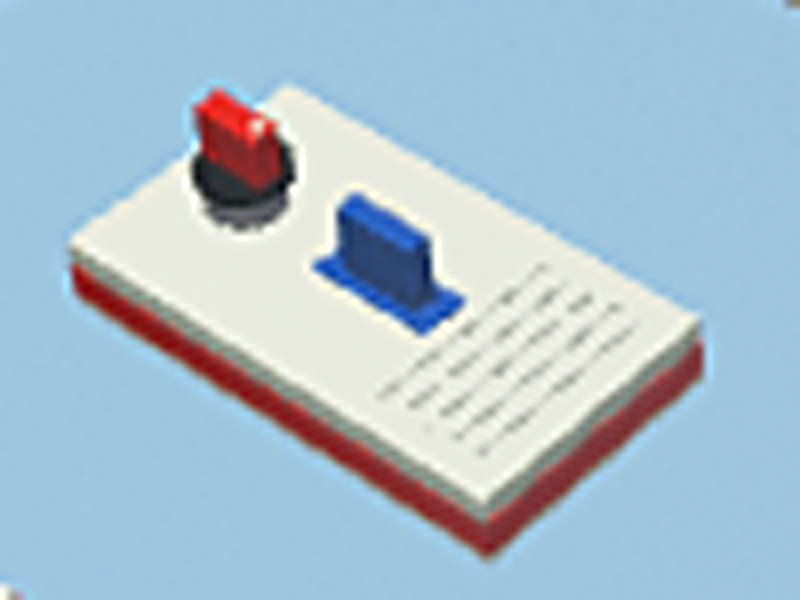

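View pics/s_chi.png

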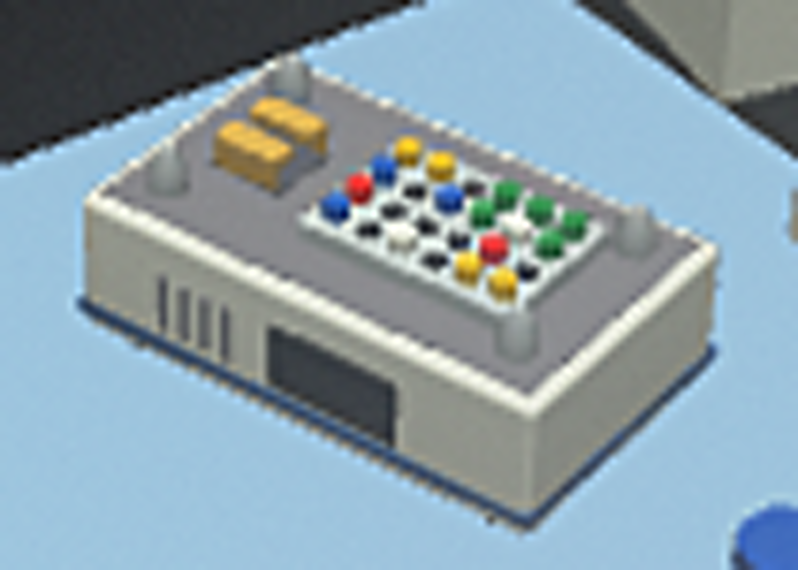

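Cover top corners in the crop: (72,248), (287,85), (702,322), (487,505). Chiller top corners in its crop: (88,200), (283,55), (716,250), (535,405).

```bash
cat > h.py <<'E'
import numpy as np, cv2
from scipy.optimize import least_squares
def ray(c,uv,z):
    K=c["camera_matrix"];T=c["cam_to_world"]
    d=T[:3,:3]@np.linalg.solve(K,np.array([uv[0],uv[1],1.])); o=T[:3,3]
    return o+d*(z-o[2])/d[2]
def proj(c,P):
    T=c["cam_to_world"];p=T[:3,:3].T@(np.asarray(P,float)-T[:3,3]);q=c["camera_matrix"]@p
    return q[:2]/q[2]
def body(x,p,z0=0):
    cs,sn=np.cos(x[2]),np.sin(x[2]);return np.array([x[0]+cs*p[0]-sn*p[1],x[1]+sn*p[0]+cs*p[1],z0+p[2]])
def fit(obs,x0,z0=0):
    """obs: list of (cam,uv,local pt)"""
    f=lambda x:np.concatenate([proj(c,body(x,p,z0))-np.array(uv) for c,uv,p in obs])
    r=least_squares(f,x0); return r.x, r.fun.reshape(-1,2)
E
python3 - <<'E'
from h import *
from workcell import optics
c=optics.capture("scene")
cov=np.array([(72,248),(287,85),(702,322),(487,505)])/8+[214.5,184.5]
chi=np.array([(88,200),(283,55),(716,250),(535,405)])/7.6+[284.5,134.5]
for n,pp,z in(("cov",cov,.034),("chi",chi,.08)):
    W=np.array([ray(c,p,z) for p in pp]);print(n,np.round(W,4).tolist(),W.mean(0).round(4))
    print([round(float(np.linalg.norm(W[i]-W[(i+1)%4])),4) for i in range(4)])
    d=W[3]-W[0];d2=W[2]-W[1];print("yaw",np.arctan2(d[1],d[0]),np.arctan2(d2[1],d2[0]))
E
```

```text
cov [[0.4773, -0.2702, 0.034], [0.4389, -0.1558, 0.034], [0.652, -0.0936, 0.034], [0.686, -0.2083, 0.034]] [ 0.5635 -0.182   0.034 ]
[0.1207, 0.222, 0.1197, 0.2177]
yaw 0.28847676485756657 0.28406623220777394
chi [[0.4189, 0.0362, 0.08], [0.3738, 0.1755, 0.08], [0.6098, 0.2431, 0.08], [0.6482, 0.1104, 0.08]] [0.5127 0.1413 0.08  ]
[0.1465, 0.2455, 0.1382, 0.241]
yaw 0.31309327729532 0.2791041356503219
```

>>> move_arm([
  [1,0.05,0.028,0.02,10],
  [1,0.1,0.056,0.04,20],
  [1,0.15,0.084,0.06,30],
  [1,0.2,0.112,0.08,40],
  [1,0.25,0.14,0.1,50],
], grip_force=60)

```text
time_s: 0.82
ee_pos: [0.3746, -0.3948, 0.3095]
orientation: [0.851, 0.524, -0.0, 0.0]
force: [1.1, -0.8, 0.1]
gripper_width: 0.0853
```

>>> move_arm([
  [1,0.038,0.042,0.0,10],
  [1,0.076,0.084,0.0,20],
  [1,0.115,0.128,0.0,30],
  [1,0.154,0.171,0.0,40],
  [1,0.193,0.214,0.0,50],
])

```text
time_s: 1.45
ee_pos: [0.5672, -0.1804, 0.3087]
orientation: [0.55, 0.835, -0.0, -0.0]
force: [-0.5, -0.6, 0.7]
gripper_width: 0.0853
```

>>> move_arm([
  [1,0,0,0.0,10],
  [1,0,0,0.0,20],
  [1,0,0,0.0,30],
  [1,0,0,0.0,40],
  [1,0,0,0.0,50],
])

```text
time_s: 2.08
ee_pos: [0.566, -0.182, 0.3085]
orientation: [0.145, 0.989, 0.0, -0.0]
force: [0.3, 0.3, -0.3]
gripper_width: 0.0851
```

>>> move_arm([
  [1,0,0,0.0,10],
  [1,0,0,0.0,20],
  [1,0,0,0.0,30],
  [1,0,0,0.0,33.2],
  [1,0,0,0.0,33.2],
])

```text
time_s: 2.7
ee_pos: [0.5661, -0.182, 0.3086]
orientation: [-0.14, 0.99, 0.0, -0.0]
force: [-0.2, -0.2, 0.4]
gripper_width: 0.0858
```

Run:
```python
from h import *
from workcell import ctrl,optics
s=ctrl.get_state();print(s['q'],s['ee_pos'],s['orientation'])
c=optics.capture("wrist");cv2.imwrite("pics/w1.png",c["color"][:,:,::-1]);print(np.round(c["cam_to_world"],4))
```

```text
[-3.89372330e-01  3.55830842e-01  1.39745872e+00 -8.11880536e-06
  1.38868876e+00 -2.24123613e+00] [ 0.56607205 -0.18201169  0.30859732] [-1.40072337e-01  9.90141254e-01  9.40228516e-05 -1.68403985e-04]
[[-2.781e-01  9.172e-01  2.855e-01  4.925e-01]
 [ 9.605e-01  2.657e-01  8.220e-02 -2.035e-01]
 [-4.000e-04  2.971e-01 -9.549e-01  4.739e-01]
 [ 0.000e+00  0.000e+00  0.000e+00  1.000e+00]]
```

View pics/w1.png

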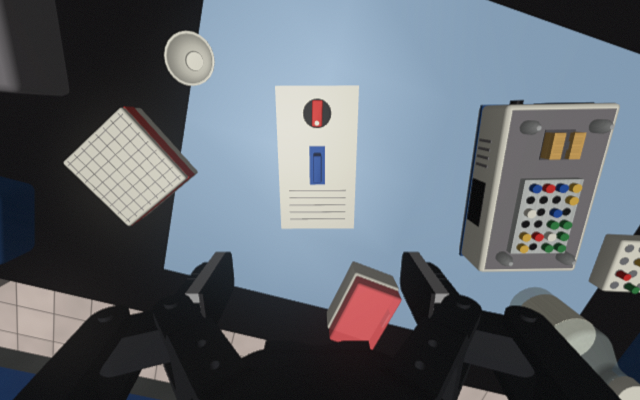

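The wrist view shows cover corners near (275,86), (359,86), (354,229), (281,229), the handle at (317,165) and the chiller on the right. I'll enlarge these.

Run:
```python
import cv2
a=cv2.imread("pics/w1.png")
cv2.imwrite("pics/w1c.png",cv2.resize(a[80:235,265:370],None,fx=5,fy=5,interpolation=cv2.INTER_CUBIC)[:600])
cv2.imwrite("pics/w1d.png",cv2.resize(a[175:235,265:370],None,fx=7,fy=7,interpolation=cv2.INTER_CUBIC))
cv2.imwrite("pics/w1h.png",cv2.resize(a[95:187,450:630],None,fx=4.4,fy=4.4,interpolation=cv2.INTER_CUBIC))
cv2.imwrite("pics/w1i.png",cv2.resize(a[180:275,450:630],None,fx=4.4,fy=4.4,interpolation=cv2.INTER_CUBIC))
```

```text
(no output)
```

View pics/w1c.png

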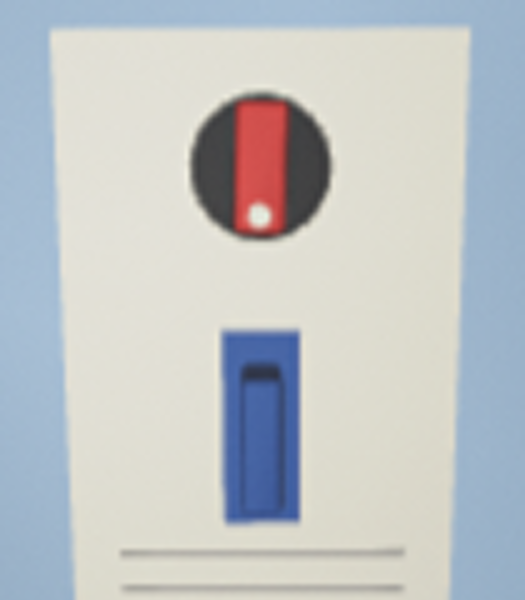

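View pics/w1d.png

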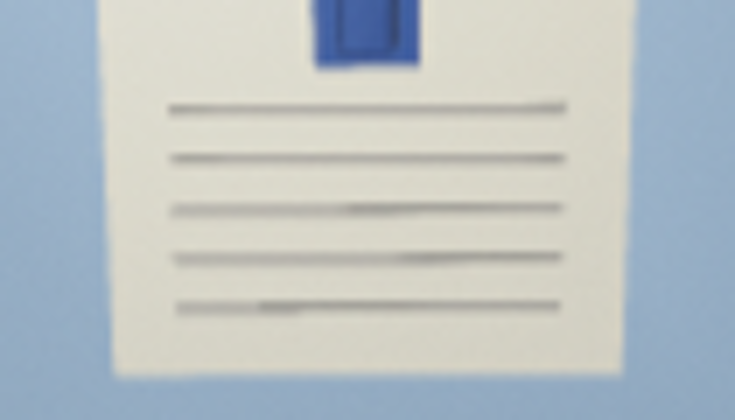

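View pics/w1h.png

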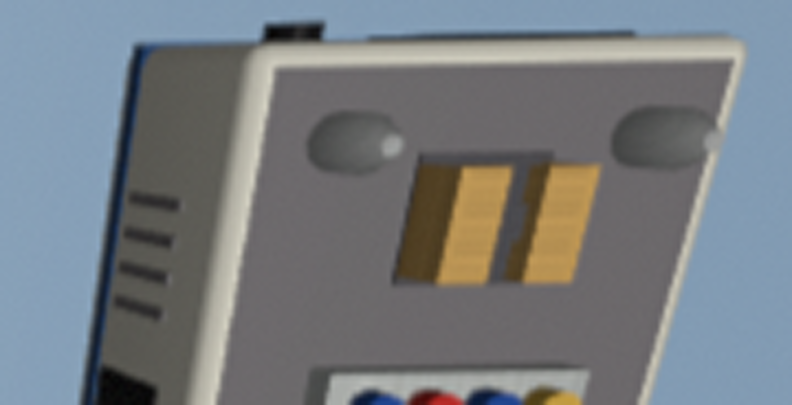

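View pics/w1i.png

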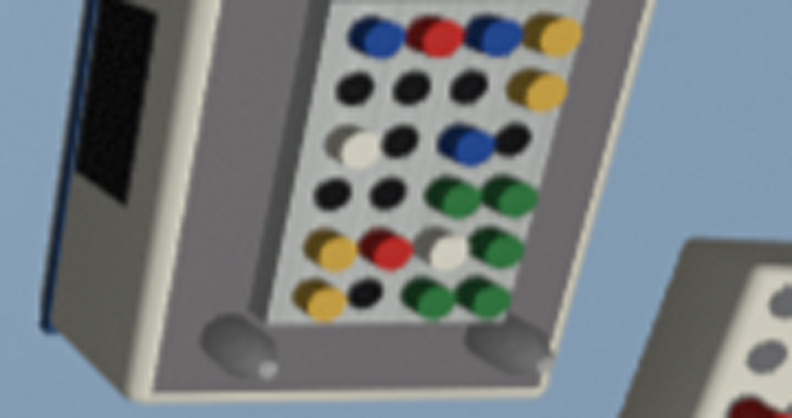

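Run:
```python
from h import *
from workcell import optics
c=optics.capture("wrist")
def m(p,f,o): return (np.array(p)+.5)/f-.5+np.array(o)
C=[((50,28),5,(265,80),(-.11,-.06,.034)),((471,27),5,(265,80),(-.11,.06,.034)),((115,376),7,(265,175),(.11,-.06,.034)),((622,374),7,(265,175),(.11,.06,.034)),((261,166),5,(265,80),(-.072,0,.079))]
obs=[(c,m(p,f,o),q) for p,f,o,q in C]
x,r=fit(obs,[.5635,-.182,.287]);print("cover",x,np.degrees(x[2]));print(r.round(2))
print("handle top px crop",(proj(c,body(x,(.005,0,.068)))-[265,80]+.5)*5-.5, "handle world",body(x,(.005,0,.068)))
H=(450,95);I=(450,180)
D=[((255,42),H,(-.125,-.075,.08)),((743,40),H,(-.125,.075,.08)),((138,397),I,(.125,-.075,.08)),((545,393),I,(.125,.075,.08))]
obs=[(c,m(p,4.4,o),q) for p,o,q in D]
x,r=fit(obs,[.513,.141,.29]);print("chiller",x,np.degrees(x[2]));print(r.round(2))
P=[((393,145),H),((713,142),H),((267,370),I),((543,366),I)]
W=np.array([ray(c,m(p,4.4,o),.103) for p,o in P]);print(W.round(4),W.mean(0))
print([np.degrees(np.arctan2(*(W[j]-W[i])[[1,0]])) for i,j in((0,2),(1,3),(0,1),(2,3))],[np.linalg.norm(W[j]-W[i]) for i,j in((0,2),(1,3),(0,1),(2,3))])
```

```text
cover [ 0.56330209 -0.18268035  0.28469185] 16.311641597081454
[[ 0.11  0.1 ]
 [-0.08 -0.04]
 [-0.03 -0.29]
 [-0.01 -0.24]
 [ 0.    0.31]]
handle top px crop [261.96146909 448.05749839] handle world [ 0.56810083 -0.18127604  0.068     ]
chiller [0.51176736 0.13923158 0.30396537] 17.415933021094435
[[-1.85 -0.28]
 [ 3.3  -2.63]
 [-2.96  2.98]
 [ 1.22  1.96]]
[[0.4335 0.0698 0.103 ]
 [0.4074 0.157  0.103 ]
 [0.6173 0.1256 0.103 ]
 [0.5907 0.2124 0.103 ]] [0.51220619 0.14117458 0.103     ]
[np.float64(16.88094212200104), np.float64(16.823410492210037), np.float64(106.62147074230678), np.float64(107.05031563117434)] [np.float64(0.19210611450158963), np.float64(0.19142567922320583), np.float64(0.09099874972525472), np.float64(0.09080599974063704)]
```

Residuals for the cover are under 0.3 px and the handle top is predicted where it appears. The chiller comes out near (0.512, 0.141) with yaw 16.9°. Next I descend to the handle.

>>> move_arm([
  [1,0.002,0.0004,-0.05,0.2],
  [1,0.002,0.0004,-0.1,0.2],
  [1,0.002,0.0004,-0.15,0.2],
  [1,0.002,0.0004,-0.2,0.2],
  [1,0.002,0.0004,-0.21,0.2],
])

```text
time_s: 3.42
ee_pos: [0.5666, -0.181, 0.0961]
orientation: [-0.142, 0.99, 0.001, -0.002]
force: [0.5, -0.7, 0.6]
gripper_width: 0.0855
```

Run:
```python
from h import *
from workcell import ctrl,optics
s=ctrl.get_state();print(s['ee_pos'],s['orientation'],s['force'])
c=optics.capture("wrist");cv2.imwrite("pics/w2.png",c["color"][:,:,::-1])
x=[0.56330209,-0.18268035,0.28469185]
for p in [(.005,0,.068),(-.015,0,.068),(.025,.006,.068),(-.072,0,.079)]: print(p,proj(c,body(x,p)))
```

```text
[ 0.56659559 -0.18097799  0.09610214] [-0.14163156  0.98991605  0.00131284 -0.00223485] [ 0.54754984 -0.6582901   0.60665235]
(0.005, 0, 0.068) [315.95196042 224.533561  ]
(-0.015, 0, 0.068) [315.93924257 198.1032289 ]
(0.025, 0.006, 0.068) [324.00664254 249.5048974 ]
(-0.072, 0, 0.079) [315.90149638 113.63616804]
```

View pics/w2.png

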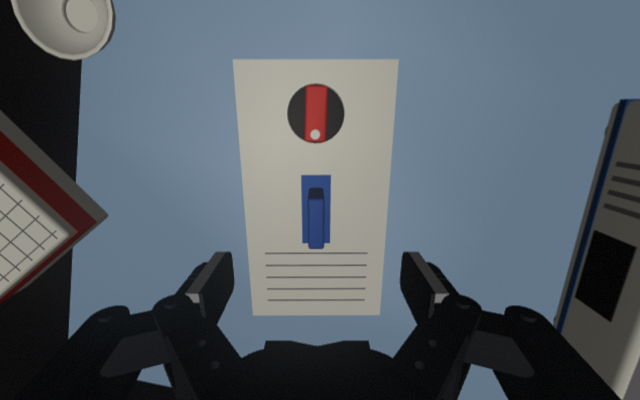

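The handle is where predicted, (316,224), and centred between the jaws. Going down and closing.

>>> move_arm([
  [1,0,0,-0.025,0],
  [1,0,0,-0.047,0],
  [1,0,0,-0.047,0],
  [-1,0,0,-0.047,0],
  [-1,0,0,-0.047,0],
], grip_force=70)

```text
time_s: 4.1
ee_pos: [0.569, -0.182, 0.0533]
orientation: [-0.142, 0.99, -0.001, 0.001]
force: [1.0, -0.2, 0.0]
gripper_width: 0.0516
```

>>> move_arm([
  [-1,0,0,0,0],
  [-1,0,0,0,0],
  [-1,0,0,0,0],
  [-1,0,0,0,0],
  [-1,0,0,0,0],
])

```text
time_s: 4.72
ee_pos: [0.5682, -0.1816, 0.0518]
orientation: [-0.142, 0.99, 0.0, -0.0]
force: [-0.5, 1.1, -0.3]
gripper_width: 0.0
```

Run:
```python
from h import *
from workcell import ctrl,optics
s=ctrl.get_state();print(s['ee_pos'],s['orientation'],s['force'],s['gripper_width'])
c=optics.capture("wrist");cv2.imwrite("pics/w3.png",c["color"][:,:,::-1])
x=[0.56330209,-0.18268035,0.28469185]
for p in [(-.11,-.06,.034),(-.11,.06,.034),(-.072,0,.079)]: print(p,proj(c,body(x,p)))
```

```text
[ 0.56815195 -0.18161154  0.0517525 ] [-1.42086105e-01  9.89854301e-01  7.59715567e-06 -3.38377731e-05] [-0.54336839  1.0659102  -0.28131433] 2.8633497603265747e-05
(-0.11, -0.06, 0.034) [212.74663054  41.31340817]
(-0.11, 0.06, 0.034) [423.18797205  41.55307778]
(-0.072, 0, 0.079) [318.12254155 111.14200991]
```

View pics/w3.png

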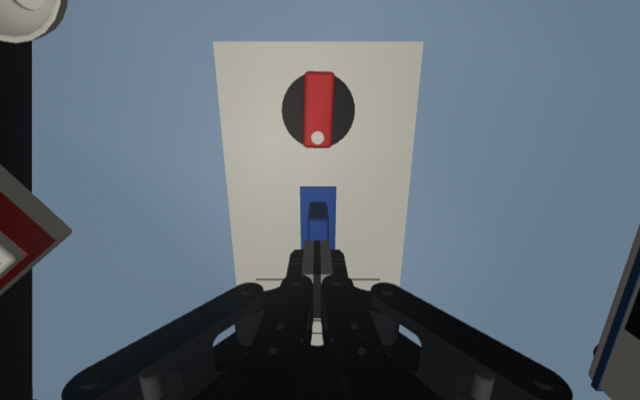

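The gripper shut to zero width, so something is off. Projecting the TCP and fin into the picture to see why.

Run:
```python
from h import *
from workcell import ctrl,optics
s=ctrl.get_state()
c=optics.capture("wrist")
x=[0.56330209,-0.18268035,0.28469185]
for n,p in [("tcp",s['ee_pos']),("tip",s['ee_pos']-[0,0,.008]),("grasp",s['ee_pos']+[0,0,.011])]: print(n,proj(c,p))
for p in [(-.015,0,.068),(.025,0,.068),(-.015,0,.034),(.025,0,.034)]: print(p,proj(c,body(x,p)))
a=c["color"][:,:,::-1]; cv2.imwrite("pics/w3c.png",cv2.resize(a[170:370,220:420],None,fx=3,fy=3,interpolation=cv2.INTER_CUBIC))
d=optics.capture("side")["color"][:,:,::-1];cv2.imwrite("pics/sd3.png",cv2.resize(d[120:240,260:420],None,fx=5,fy=5,interpolation=cv2.INTER_CUBIC))
d=optics.capture("scene")["color"][:,:,::-1];cv2.imwrite("pics/sc3.png",cv2.resize(d[130:270,180:340],None,fx=4.2,fy=4.2,interpolation=cv2.INTER_CUBIC))
```

```text
tcp [317.10953684 239.1451835 ]
tip [317.09720849 233.96992544]
grasp [317.12829589 247.01995053]
(-0.015, 0, 0.068) [317.75926166 218.68257291]
(0.025, 0, 0.068) [317.60234754 281.41219886]
(-0.015, 0, 0.034) [317.59773907 200.54215214]
(0.025, 0, 0.034) [317.47528743 254.32703903]
```

View pics/w3c.png

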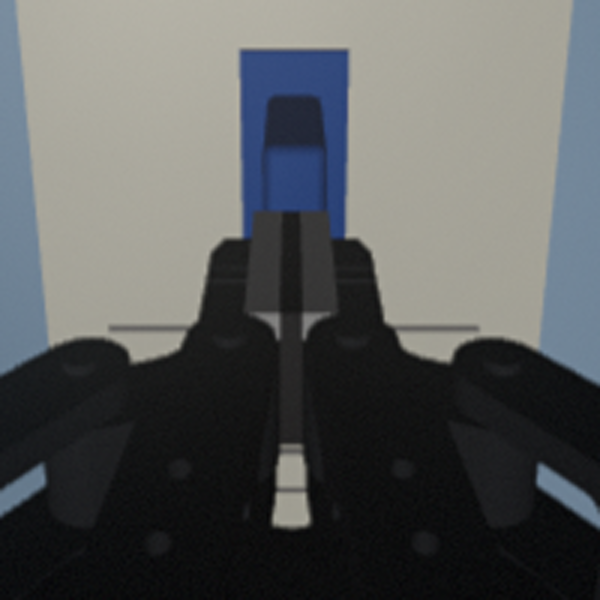

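View pics/sc3.png

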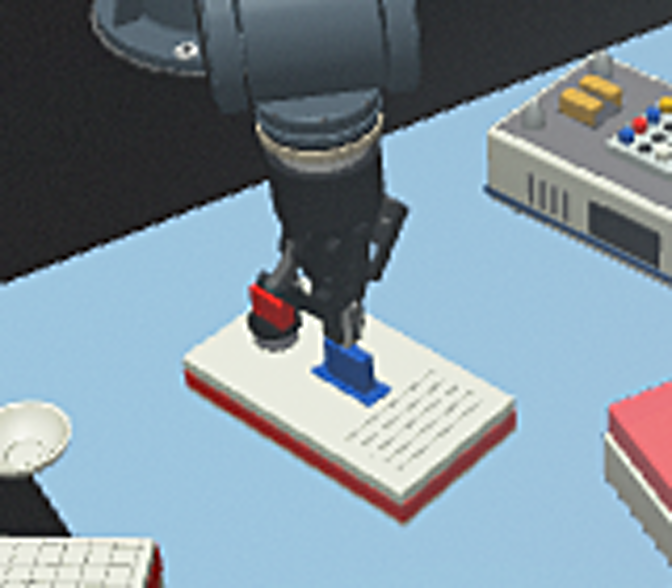

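View pics/sd3.png

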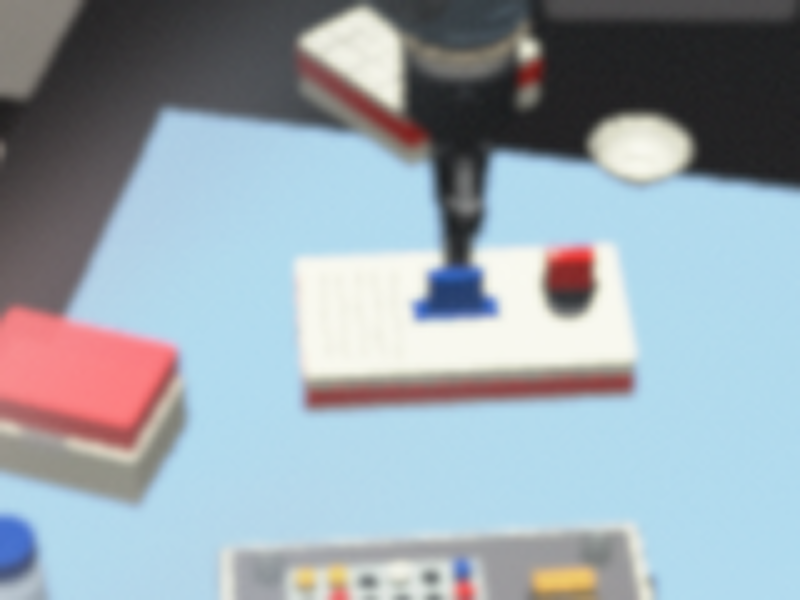

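Run:
```python
from h import *
from workcell import ctrl,optics
s=ctrl.get_state(); t=s['ee_pos']; print(s['time_s'],t)
A=optics.capture("scene");B=optics.capture("side");W=optics.capture("wrist")
for z in (-.008,0,.011,.02,.03): print(z,proj(A,t+[0,0,z])-[180,130],(proj(A,t+[0,0,z])-[180,130])*4.2,(proj(B,t+[0,0,z])-[260,120])*5, proj(W,t+[0,0,z]))
x=[0.56330209,-0.18268035,0.28469185]
for p in [(-.015,0,.068),(.025,0,.068),(-.072,0,.079)]: print((proj(A,body(x,p))-[180,130])*4.2,(proj(B,body(x,p))-[260,120])*5)
a=A["color"][:,:,::-1];cv2.imwrite("pics/sc3b.png",cv2.resize(a[180:240,220:300],None,fx=10,fy=10,interpolation=cv2.INTER_CUBIC))
```

```text
4.925 [ 0.56815121 -0.18162094  0.05175656]
-0.008 [82.85138135 88.37704069] [347.97580168 371.1835709 ] [454.95130149 294.78452432] [317.05643918 233.91853346]
0 [82.62991569 86.46085542] [347.04564588 363.13559277] [455.09941839 285.75938629] [317.06662245 239.09151493]
0.011 [82.32259594 83.8018357 ] [345.75490294 351.96770993] [455.30463322 273.2551262 ] [317.0821173  246.96271553]
0.02 [82.06870426 81.60509117] [344.68855789 342.74138292] [455.47388983 262.94189173] [317.09629336 254.16399128]
0.03 [81.78398021 79.14157599] [343.49271688 332.39461915] [455.66339884 251.39462708] [317.1139243  263.12030455]
[325.52987825 334.66986101] [485.22448459 266.17524992]
[365.79139051 358.24369882] [425.50686887 269.0085027 ]
[268.3617401  290.89411267] [570.92079835 249.46438438]
```

View pics/sc3b.png

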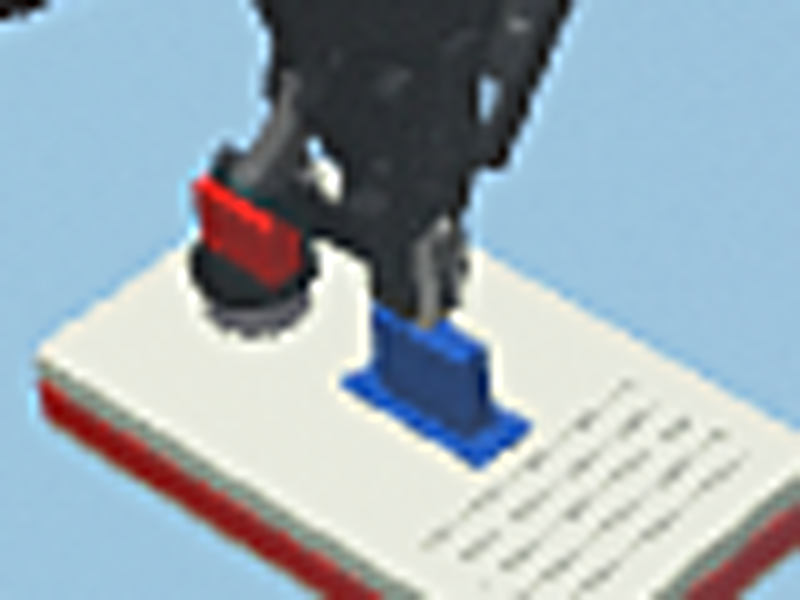

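Scene and wrist views agree that the shut fingertips are just on top of the fin, at z ≈ 0.07. That is about 19 mm behind the TCP rather than 8 mm ahead as `tcp_to_tips` says. I'll trust the pictures: open, go 25 mm lower and close again.

>>> move_arm([
  [1,0,0,0.005,0],
  [1,0,0,0.005,0],
  [1,0,0,0.005,0],
  [1,0,0,0.005,0],
  [1,0,0,0.0,0],
])

```text
time_s: 5.7
ee_pos: [0.5684, -0.1817, 0.0518]
orientation: [-0.142, 0.99, -0.0, 0.0]
force: [-0.2, 0.7, 0.1]
gripper_width: 0.0848
```

>>> move_arm([
  [1,0,0,-0.008,0],
  [1,0,0,-0.016,0],
  [1,0,0,-0.024,0],
  [1,0,0,-0.024,0],
  [1,0,0,-0.024,0],
])

```text
time_s: 6.32
ee_pos: [0.5683, -0.1817, 0.0279]
orientation: [-0.142, 0.99, -0.0, 0.0]
force: [-0.6, 0.1, -0.7]
gripper_width: 0.0853
```

Run:
```python
from h import *
from workcell import ctrl,optics
s=ctrl.get_state();print(s['ee_pos'],s['force'],s['gripper_width'])
c=optics.capture("wrist");cv2.imwrite("pics/w4.png",c["color"][:,:,::-1])
A=optics.capture("scene")["color"][:,:,::-1];cv2.imwrite("pics/sc4.png",cv2.resize(A[160:240,210:310],None,fx=7,fy=7,interpolation=cv2.INTER_CUBIC))
```

```text
[ 0.56828307 -0.18165706  0.02791205] [-0.57616692  0.12664669 -0.71704239] 0.08526724774844334
```

View pics/w4.png

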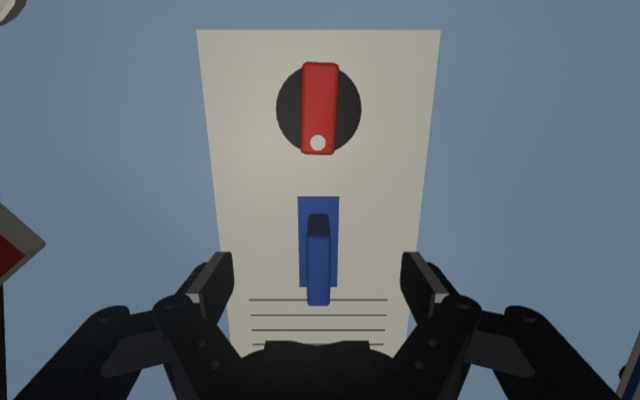

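View pics/sc4.png

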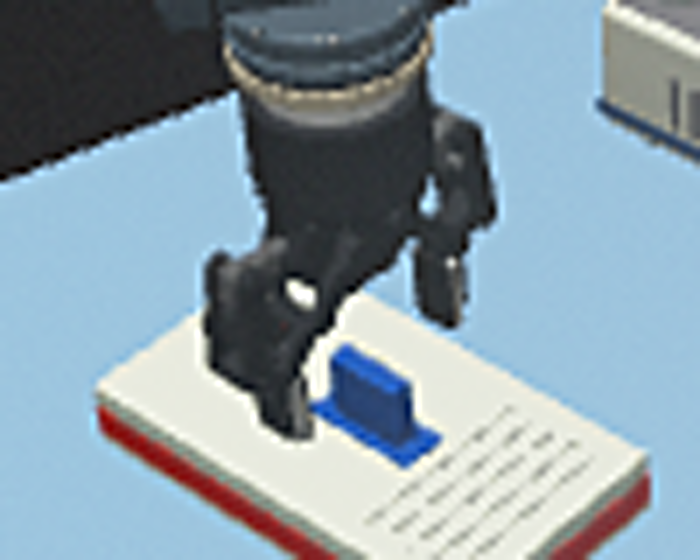

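With the TCP at 0.028 the tips straddle the fin above the cover's top and touch nothing. Closing.

>>> move_arm([
  [-1,0,0,0,0],
  [-1,0,0,0,0],
  [-1,0,0,0,0],
  [-1,0,0,0,0],
  [-1,0,0,0,0],
], grip_force=70)

```text
time_s: 7.05
ee_pos: [0.5682, -0.1816, 0.0281]
orientation: [-0.142, 0.99, -0.0, 0.0]
force: [-1.3, 1.1, 2.2]
gripper_width: 0.0102
```

>>> move_arm([
  [-1,0,0,0,0],
  [-1,0,0,0,0],
])

```text
time_s: 7.3
ee_pos: [0.5683, -0.1816, 0.028]
orientation: [-0.142, 0.99, -0.0, 0.0]
force: [-2.2, 0.1, 6.4]
gripper_width: 0.0103
```

Run:
```python
from h import *
from workcell import ctrl,optics
s=ctrl.get_state();print(s['ee_pos'],s['force'],s['ft_torque'],s['gripper_width'])
c=optics.capture("wrist");cv2.imwrite("pics/w5.png",c["color"][:,:,::-1])
A=optics.capture("scene")["color"][:,:,::-1];cv2.imwrite("pics/sc5.png",cv2.resize(A[160:240,210:310],None,fx=7,fy=7,interpolation=cv2.INTER_CUBIC))
```

```text
[ 0.56825019 -0.18164695  0.02804921] [-2.21070108  0.09873677  6.3675256 ] [ 0.08685312  0.30668175 -0.02621484] 0.010305142085111171
```

View pics/w5.png

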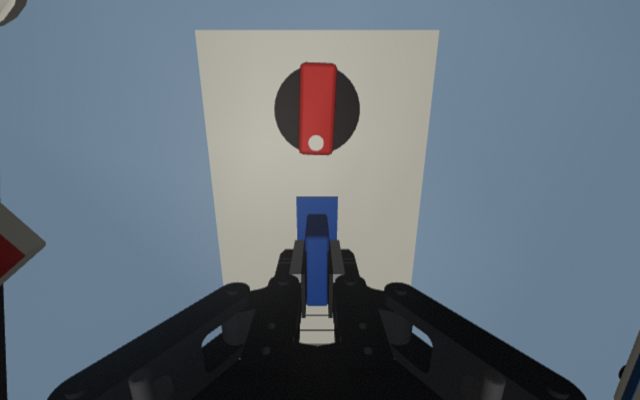

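View pics/sc5.png

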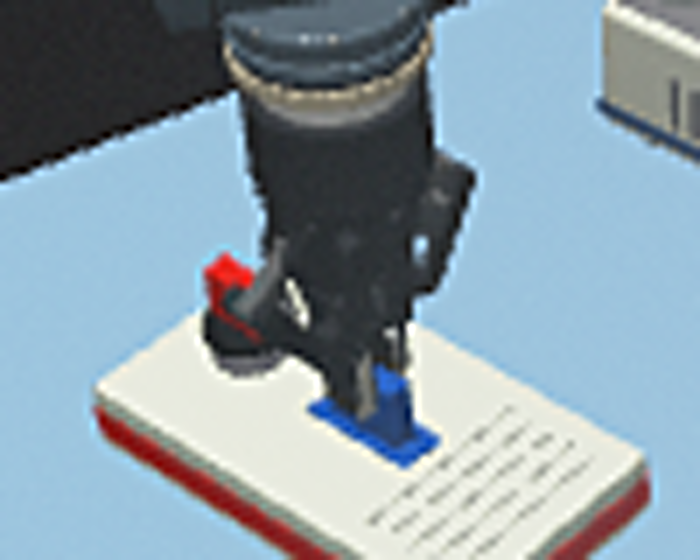

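The fin is held, width 10.3 mm. Lifting.

>>> move_arm([
  [-1,0,0,0.01,0],
  [-1,0,0,0.03,0],
  [-1,0,0,0.06,0],
  [-1,0,0,0.1,0],
  [-1,0,0,0.14,0],
])

```text
time_s: 8.02
ee_pos: [0.5679, -0.1815, 0.1701]
orientation: [-0.142, 0.99, -0.0, 0.0]
force: [0.9, -0.1, -4.9]
gripper_width: 0.0098
```

>>> move_arm([
  [-1,0,0,0,0],
  [-1,0,0,0,0],
  [-1,0,0,0,0],
])

```text
time_s: 8.4
ee_pos: [0.5673, -0.1813, 0.1662]
orientation: [-0.142, 0.99, 0.001, -0.001]
force: [0.4, -1.1, -5.3]
gripper_width: 0.0103
```

Run:
```python
from h import *
from workcell import ctrl,optics
s=ctrl.get_state();print(s['ee_pos'],s['orientation'],s['force'],s['ft_torque'],s['gripper_width'])
c=optics.capture("wrist");cv2.imwrite("pics/w6.png",c["color"][:,:,::-1])
A=optics.capture("scene")["color"][:,:,::-1];cv2.imwrite("pics/sc6.png",cv2.resize(A[60:260,160:420],None,fx=3,fy=3,interpolation=cv2.INTER_CUBIC))
```

```text
[ 0.56734588 -0.18130657  0.16619091] [-1.42078197e-01  9.89854460e-01  6.93068751e-04 -1.20560038e-03] [ 0.39869963 -1.09593976 -5.29964717] [ 0.01727478  0.00870028 -0.01697541] 0.010297179164592964
```

View pics/w6.png

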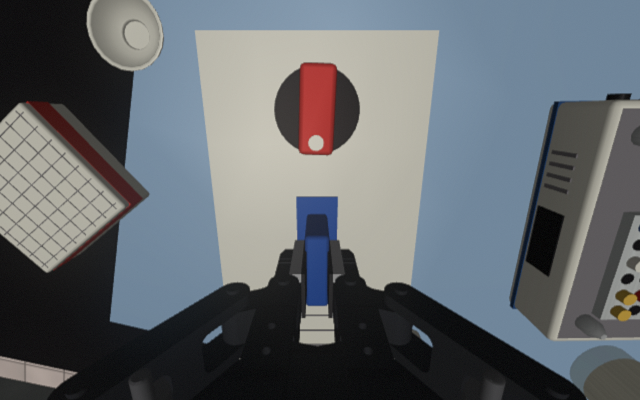

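View pics/sc6.png

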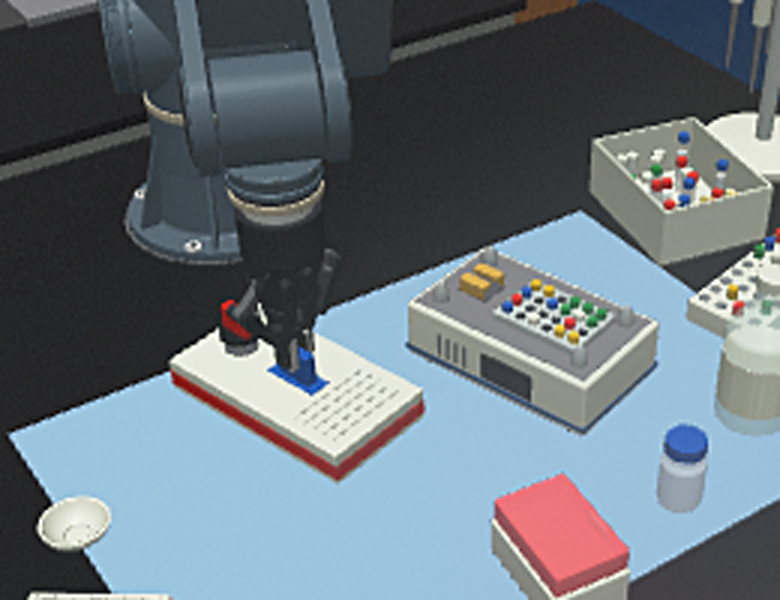

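The cover is held level and weighs about 5.3 N; its picture did not shift. Next I move part-way so the chiller shows beside the cover, and measure both in one wrist view.

>>> move_arm([
  [-1,0.002,0.03,0,0.2],
  [-1,0.004,0.07,0,0.3],
  [-1,0.006,0.11,0,0.5],
  [-1,0.008,0.15,0,0.5],
  [-1,0.01,0.175,0,0.5],
])

```text
time_s: 9.12
ee_pos: [0.5778, -0.0048, 0.1671]
orientation: [-0.147, 0.989, 0.0, -0.001]
force: [-0.2, -0.4, -4.5]
gripper_width: 0.0105
```

>>> move_arm([
  [-1,0,0,0,0],
  [-1,0,0,0,0],
  [-1,0,0,0,0],
  [-1,0,0,0,0],
])

```text
time_s: 9.62
ee_pos: [0.5781, -0.0073, 0.1677]
orientation: [-0.146, 0.989, -0.0, -0.0]
force: [-0.3, -0.3, -4.9]
gripper_width: 0.0102
```

Run:
```python
from h import *
import pickle
from workcell import ctrl,optics
s=ctrl.get_state();print(s['ee_pos'],s['orientation'],s['force'],s['gripper_width'])
c=optics.capture("wrist");cv2.imwrite("pics/w7.png",c["color"][:,:,::-1]);pickle.dump((s,c),open("w7.pkl","wb"))
```

```text
[ 0.57811504 -0.0072574   0.16770325] [-1.45971199e-01  9.89288837e-01 -1.85335167e-05 -7.96311781e-05] [-0.3225764  -0.34673325 -4.87177142] 0.010199849374025075
```

View pics/w7.png

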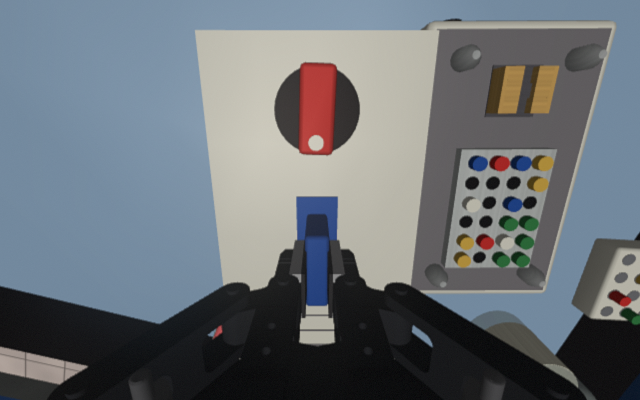

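All four posts and the cover show in one view. Enlarging to read the post tips and cover corners.

Run:
```python
import cv2
a=cv2.imread("pics/w7.png")
def s(n,x,y,w,h,f): cv2.imwrite(f"pics/{n}.png",cv2.resize(a[y:y+h,x:x+w],None,fx=f,fy=f,interpolation=cv2.INTER_CUBIC))
s("a1",440,30,180,50,4.4); s("a2",415,250,140,50,5); s("a3",185,20,265,30,3); s("a4",260,55,120,110,5);s("a5",205,250,230,60,3.4)
```

```text
(no output)
```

View pics/a1.png

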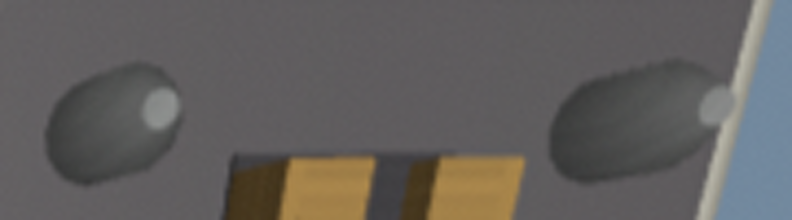

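View pics/a2.png

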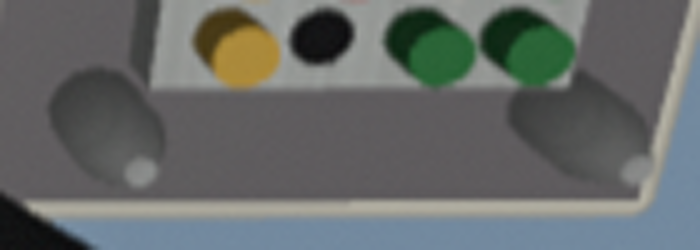

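View pics/a3.png

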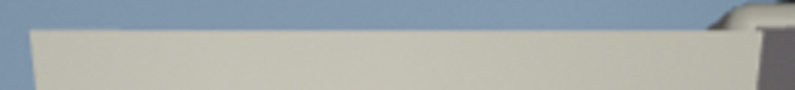

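View pics/a4.png

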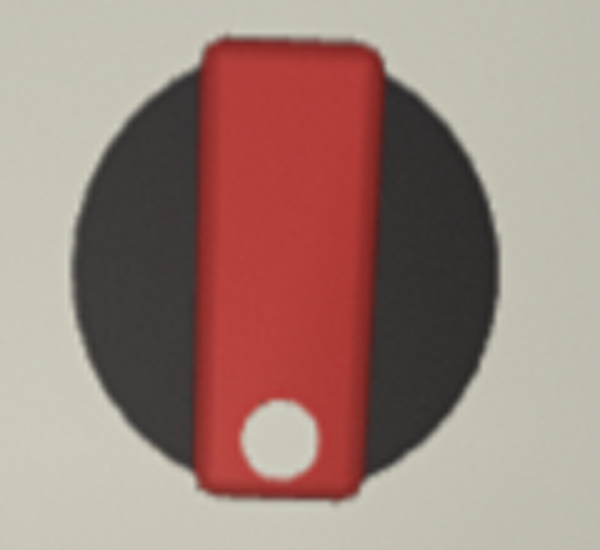

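View pics/a5.png

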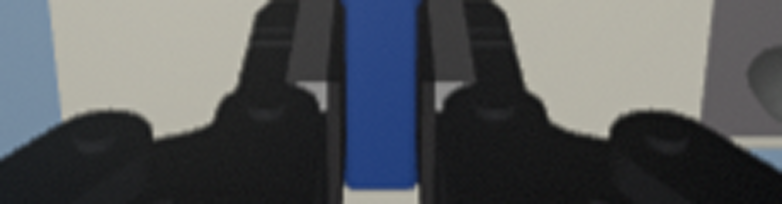

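```bash
cat > m7.py <<'E'
from h import *
import pickle
s,c=pickle.load(open("w7.pkl","rb"))
m=lambda p,f,o:(np.array(p)+.5)/f-.5+np.array(o)
z0=s['ee_pos'][2]-.028
tl=m((31,31),3,(185,20));tr=m((762,30),3,(185,20));le=m((61,110),3.4,(205,250));re=m((703,110),3.4,(205,250));fl=m((286,268),5,(260,55))
def res(x):
    P=lambda a,b,z=.034:proj(c,body(x,(a,b,z),z0))
    r=[*(P(-.11,-.06)-tl),*(P(-.11,.06)-tr)]
    for sgn,e in((-1,le),(1,re)):
        A,B=P(0,.06*sgn),P(.1,.06*sgn);d=(B-A)/np.linalg.norm(B-A);r.append(d[0]*(e-A)[1]-d[1]*(e-A)[0])
    r+=list(P(-.072,0,.053)-fl)
    return np.array(r)
x=least_squares(res,[.573,-.01,.294]).x;print("cover",x,np.degrees(x[2]),res(x).round(2))
yaw=2*np.arctan2(s['orientation'][1],s['orientation'][0]);print("tool yaw",np.degrees(yaw)-180)
P=[m((160,108),4.4,(440,30)),m((716,105),4.4,(440,30)),m((141,172),5,(415,250)),m((638,171),5,(415,250))]
W=np.array([ray(c,p,.103) for p in P]);ct=W.mean(0);print(W.round(4),ct)
ang=lambda i,j:np.degrees(np.arctan2(*(W[j]-W[i])[[1,0]]))
print(ang(0,2),ang(1,3),ang(0,1)-90,ang(2,3)-90,[round(float(np.linalg.norm(W[j]-W[i])),4) for i,j in((0,2),(1,3),(0,1),(2,3))])
print("handle off",s['ee_pos'][:2]-x[:2])
E
python3 m7.py
```

```text
cover [ 0.57294145 -0.00889334  0.29475918] 16.888456712984084 [-0.47 -0.84  0.44 -0.84  0.44 -0.45  0.03  1.83]
tool yaw 16.787046433909182
[[0.4333 0.0693 0.103 ]
 [0.4064 0.1567 0.103 ]
 [0.6166 0.1258 0.103 ]
 [0.5898 0.2136 0.103 ]] [0.51150041 0.14133723 0.103     ]
17.143801405018362 17.237112382384453 17.100591700668744 16.987177975793458 [0.1918, 0.192, 0.0914, 0.0917]
handle off [0.00517359 0.00163594]
```

```bash
cat >> m7.py <<'E'
print('---')
bt=[m((205,38),5,(260,55)),m((383,42),5,(260,55)),m((197,495),5,(260,55)),m((362,497),5,(260,55))]
bc=np.mean(bt,0)
def res2(y,full=True):
    x=y[:3];zz=z0+y[3];pt=y[4]
    def P(a,b,z=.034):
        return proj(c,body(x,(a*np.cos(pt)+z*np.sin(pt)-.005*0,b,z*np.cos(pt)-a*np.sin(pt)),zz))
    r=[*(P(-.11,-.06)-tl),*(P(-.11,.06)-tr)]
    for sgn,e in((-1,le),(1,re)):
        A,B=P(0,.06*sgn),P(.1,.06*sgn);d=(B-A)/np.linalg.norm(B-A);r.append(d[0]*(e-A)[1]-d[1]*(e-A)[0])
    r+=list(P(-.072,0,.053)-fl); r+=list(P(-.072,0,.079)-bc)
    return np.array(r+[y[3]/.003,y[4]/.01])
o=least_squares(res2,[*x,0,0]);print(o.x,o.fun.round(2))
y=np.array([*x,0,0]);print(res2(y).round(2))
E
python3 m7.py | sed -n '/---/,$p'
```

```text
---
[ 5.73110848e-01 -8.83135809e-03  2.94723515e-01  9.33513539e-05
 -9.02156118e-03] [ 0.27 -0.62 -0.24 -0.62  0.23 -0.21  0.06  1.18 -0.08  0.02  0.03 -0.9 ]
[-0.47 -0.84  0.44 -0.84  0.44 -0.45  0.03  1.83 -0.11  1.47  0.    0.  ]
```

>>> move_arm([
  [-1,-0.012,0.03,0,0.2],
  [-1,-0.026,0.065,0,0.2],
  [-1,-0.04,0.1,0,0.2],
  [-1,-0.054,0.135,0,0.2],
  [-1,-0.0613,0.1502,0,0.2],
])

```text
time_s: 10.3
ee_pos: [0.5163, 0.1448, 0.1679]
orientation: [-0.149, 0.989, 0.0, 0.0]
force: [-0.9, 0.2, -4.7]
gripper_width: 0.0103
```

>>> move_arm([
  [-1,0,0,-0.01,0],
  [-1,0,0,-0.02,0],
  [-1,0,0,-0.025,0],
  [-1,0,0,-0.025,0],
  [-1,0,0,-0.025,0],
])

```text
time_s: 10.92
ee_pos: [0.5171, 0.1433, 0.143]
orientation: [-0.148, 0.989, -0.0, 0.0]
force: [-0.2, 0.8, -4.1]
gripper_width: 0.0102
```

Run:
```python
from h import *
from workcell import ctrl,optics
s=ctrl.get_state();print(s['ee_pos'],np.degrees(2*np.arctan2(s['orientation'][1],s['orientation'][0])),s['force'],s['ft_torque'])
c=optics.capture("wrist");cv2.imwrite("pics/w8.png",c["color"][:,:,::-1])
A=optics.capture("scene")["color"][:,:,::-1];cv2.imwrite("pics/sc8.png",cv2.resize(A[100:220,270:410],None,fx=5,fy=5,interpolation=cv2.INTER_CUBIC))
A=optics.capture("side")["color"][:,:,::-1];cv2.imwrite("pics/sd8.png",cv2.resize(A[170:290,280:420],None,fx=5,fy=5,interpolation=cv2.INTER_CUBIC))
```

```text
[0.51714849 0.14333612 0.14295943] 197.01152752422445 [-0.22471928  0.75229638 -4.11808793] [-0.01246393  0.03242335 -0.00556507]
```

View pics/w8.png

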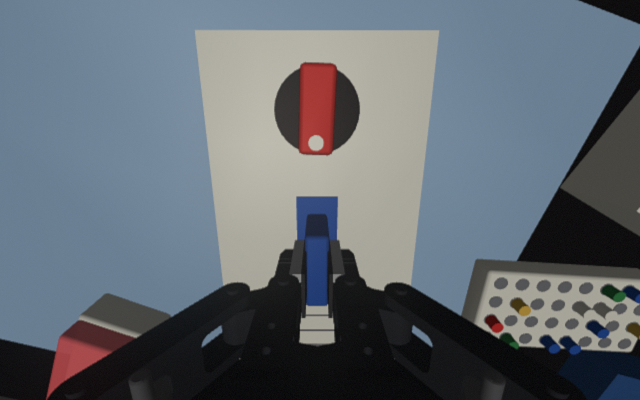

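View pics/sc8.png

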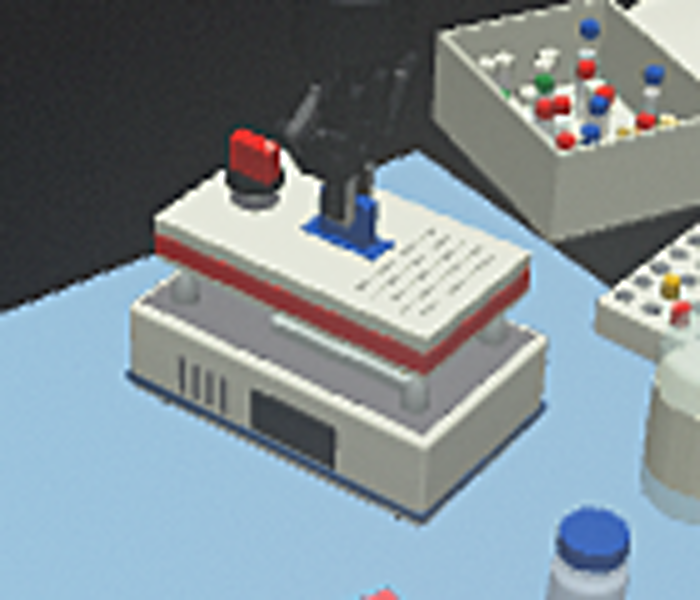

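View pics/sd8.png

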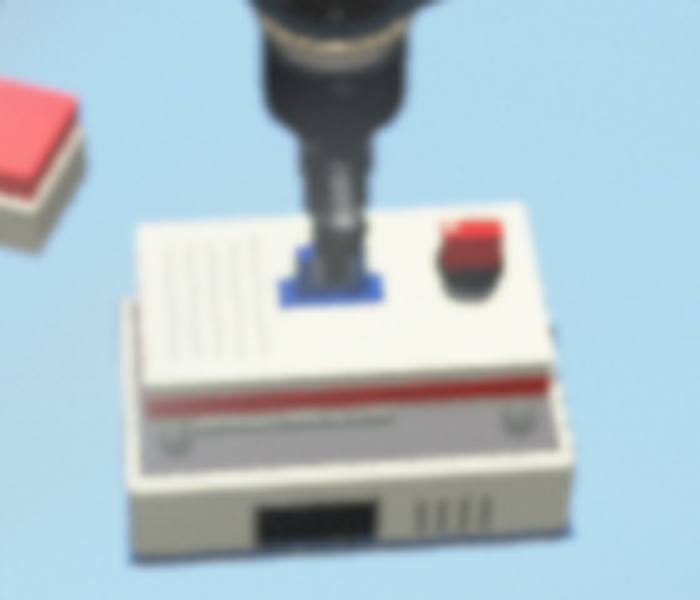

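The wrist, scene and side views show the cover lined up over all four posts, with the stud at the latch end. Lowering in small steps while watching the force.

>>> move_arm([
  [-1,-0.0003,-0.0004,-0.003,0],
  [-1,-0.0003,-0.0004,-0.006,0],
  [-1,-0.0003,-0.0004,-0.009,0],
  [-1,-0.0003,-0.0004,-0.011,0],
  [-1,-0.0003,-0.0004,-0.013,0],
])

```text
time_s: 11.7
ee_pos: [0.5166, 0.1432, 0.1296]
orientation: [-0.148, 0.989, 0.0, -0.0]
force: [0.8, 0.5, -5.6]
gripper_width: 0.0101
```

>>> move_arm([
  [-1,0,0,-0.001,0],
  [-1,0,0,-0.002,0],
  [-1,0,0,-0.003,0],
  [-1,0,0,-0.003,0],
])

```text
time_s: 12.2
ee_pos: [0.5165, 0.1432, 0.1267]
orientation: [-0.148, 0.989, -0.0, -0.0]
force: [0.2, -0.2, -5.7]
gripper_width: 0.0102
```

>>> move_arm([
  [-1,0,0,-0.001,0],
  [-1,0,0,-0.002,0],
  [-1,0,0,-0.003,0],
  [-1,0,0,-0.003,0],
])

```text
time_s: 12.7
ee_pos: [0.5165, 0.1432, 0.1237]
orientation: [-0.148, 0.989, -0.0, -0.0]
force: [-0.4, -0.0, -4.9]
gripper_width: 0.0104
```

>>> move_arm([
  [-1,0,0,-0.001,0],
  [-1,0,0,-0.002,0],
  [-1,0,0,-0.003,0],
  [-1,0,0,-0.003,0],
])

```text
time_s: 13.2
ee_pos: [0.5165, 0.1432, 0.1207]
orientation: [-0.148, 0.989, -0.0, -0.0]
force: [-0.7, -0.1, -4.8]
gripper_width: 0.01
```

>>> move_arm([
  [-1,0,0,-0.001,0],
  [-1,0,0,-0.002,0],
  [-1,0,0,-0.003,0],
  [-1,0,0,-0.003,0],
])

```text
time_s: 13.7
ee_pos: [0.5165, 0.1432, 0.1177]
orientation: [-0.148, 0.989, -0.0, -0.0]
force: [-0.1, -0.2, -5.3]
gripper_width: 0.0102
```

>>> move_arm([
  [-1,0,0,-0.001,0],
  [-1,0,0,-0.002,0],
  [-1,0,0,-0.003,0],
  [-1,0,0,-0.003,0],
])

```text
time_s: 14.2
ee_pos: [0.5165, 0.1432, 0.1147]
orientation: [-0.148, 0.989, 0.0, -0.0]
force: [0.4, -0.6, -5.5]
gripper_width: 0.0101
```

>>> move_arm([
  [-1,0,0,-0.001,0],
  [-1,0,0,-0.002,0],
  [-1,0,0,-0.003,0],
  [-1,0,0,-0.003,0],
])

```text
time_s: 14.7
ee_pos: [0.5165, 0.1431, 0.1117]
orientation: [-0.148, 0.989, -0.0, -0.0]
force: [-0.1, 0.2, -4.4]
gripper_width: 0.0105
```

>>> move_arm([
  [-1,0,0,-0.001,0],
  [-1,0,0,-0.002,0],
  [-1,0,0,-0.002,0],
])

```text
time_s: 15.08
ee_pos: [0.5165, 0.1432, 0.1097]
orientation: [-0.148, 0.989, -0.0, -0.0]
force: [-0.3, -0.1, -5.5]
gripper_width: 0.01
```

>>> move_arm([
  [-1,0,0,-0.0005,0],
  [-1,0,0,-0.001,0],
  [-1,0,0,-0.001,0],
])

```text
time_s: 15.45
ee_pos: [0.5165, 0.1432, 0.1087]
orientation: [-0.148, 0.989, -0.0, -0.0]
force: [-0.5, -0.1, -4.5]
gripper_width: 0.0103
```

>>> move_arm([
  [-1,0,0,-0.0005,0],
  [-1,0,0,-0.001,0],
  [-1,0,0,-0.001,0],
])

```text
time_s: 15.82
ee_pos: [0.5166, 0.1432, 0.108]
orientation: [-0.148, 0.989, -0.0, 0.0]
force: [-1.8, -0.0, -0.2]
gripper_width: 0.0099
```

>>> move_arm([
  [-1,0,0,-0.0005,0],
  [-1,0,0,-0.0005,0],
  [-1,0,0,-0.0005,0],
])

```text
time_s: 16.2
ee_pos: [0.5166, 0.1432, 0.108]
orientation: [-0.148, 0.989, -0.0, 0.0]
force: [-4.8, -2.2, 6.8]
gripper_width: 0.01
```

It touched down at TCP z = 0.108, exactly the height predicted for home. Relieving the slight push and looking before release.

>>> move_arm([
  [-1,0,0,0.0006,0],
  [-1,0,0,0.0006,0],
])

```text
time_s: 16.45
ee_pos: [0.5166, 0.1432, 0.108]
orientation: [-0.148, 0.989, -0.0, 0.0]
force: [-2.9, -0.7, 2.4]
gripper_width: 0.0105
```

Run:
```python
from h import *
from workcell import ctrl,optics
s=ctrl.get_state();print(s['ee_pos'],s['force'])
c=optics.capture("scene");A=c["color"][:,:,::-1];cv2.imwrite("pics/sc9.png",cv2.resize(A[120:220,270:400],None,fx=6,fy=6,interpolation=cv2.INTER_CUBIC))
A=optics.capture("side")["color"][:,:,::-1];cv2.imwrite("pics/sd9.png",cv2.resize(A[170:290,280:420],None,fx=5,fy=5,interpolation=cv2.INTER_CUBIC))
```

```text
[0.51659677 0.14318826 0.10804562] [-2.88312279 -0.68788731  2.4334051 ]
```

View pics/sc9.png

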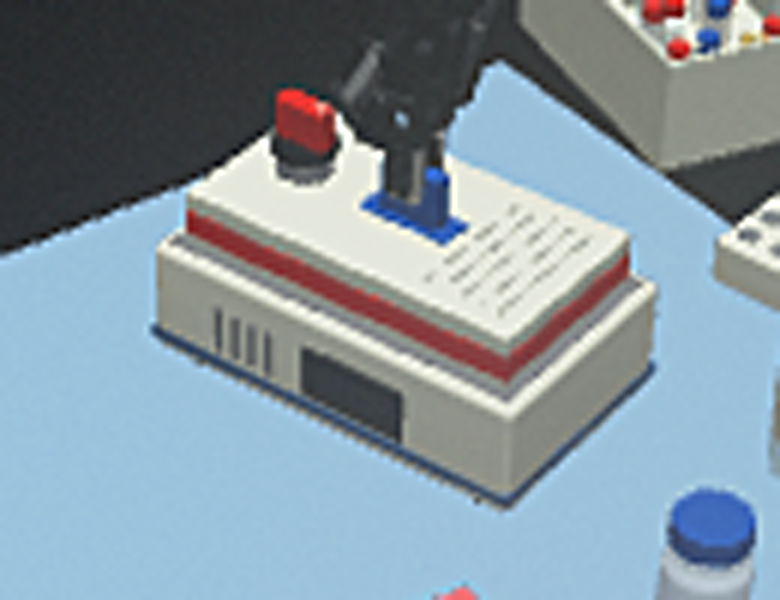

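View pics/sd9.png

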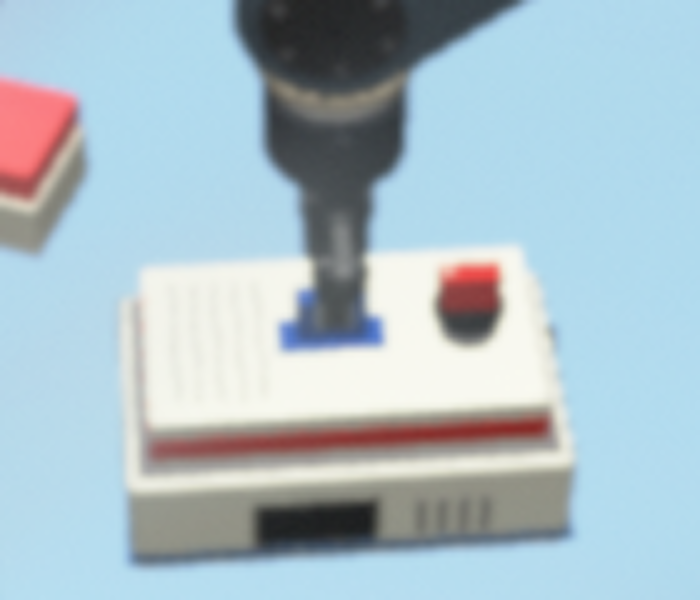

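The cover sits flush on the chiller all round in both views. Releasing the handle and rising.

>>> move_arm([
  [0.2,0,0,0,0],
  [0.2,0,0,0,0],
  [0.2,0,0,0,0],
  [0.2,0,0,0,0],
])

```text
time_s: 17.05
ee_pos: [0.5166, 0.1432, 0.1079]
orientation: [-0.148, 0.989, -0.0, 0.0]
force: [0.5, 0.2, -0.0]
gripper_width: 0.0515
```

>>> move_arm([
  [0.2,0,0,0.03,0],
  [0.2,0,0,0.07,0],
  [0.2,0,0,0.1,0],
  [0.2,0,0,0.1,0],
  [0.2,0,0,0.1,0],
])

```text
time_s: 17.68
ee_pos: [0.5162, 0.1431, 0.2071]
orientation: [-0.148, 0.989, -0.0, -0.0]
force: [0.0, -0.7, -0.2]
gripper_width: 0.0511
```

Run:
```python
from h import *
import pickle
from workcell import ctrl,optics
s=ctrl.get_state();print(s['ee_pos'],np.degrees(2*np.arctan2(s['orientation'][1],s['orientation'][0])),s['force'],s['gripper_width'],s['q'])
c=optics.capture("wrist");cv2.imwrite("pics/w10.png",c["color"][:,:,::-1]);pickle.dump((s,c),open("w10.pkl","wb"))
x=[.5115,.1415,np.radians(17)]
for p in [(-.072,0,.079),(.005,0,.068),(-.11,-.06,.034),(-.11,.06,.034),(.11,-.06,.034)]: print(p,proj(c,body(x,p,.08)))
```

```text
[0.51616714 0.14311069 0.20711394] 197.03702222140262 [ 0.02694726 -0.73341769 -0.1531639 ] 0.05105106615677902 [ 1.83525441e-01  3.27033531e-01  1.69000337e+00  3.24956514e-05
  1.12554902e+00 -1.68463703e+00]
(-0.072, 0, 0.079) [316.94929807 111.38858681]
(0.005, 0, 0.068) [316.78413913 208.89244334]
(-0.11, -0.06, 0.034) [243.99289812  62.93839934]
(-0.11, 0.06, 0.034) [390.01090107  63.14056122]
(0.11, -0.06, 0.034) [259.45687354 293.05639351]
```

View pics/w10.png

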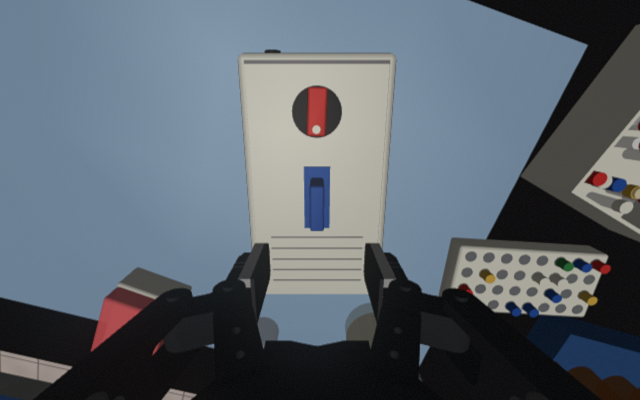

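The cover's stud is at (317,112), where a home cover should put it. Moving over the stud and down around its bar.

>>> move_arm([
  [0.2,-0.037,-0.0112,0,0],
  [0.2,-0.0736,-0.0225,0,0],
  [0.2,-0.0736,-0.0225,-0.04,0],
  [0.2,-0.0736,-0.0225,-0.075,0],
  [0.2,-0.0736,-0.0225,-0.08,0],
])

```text
time_s: 18.35
ee_pos: [0.4413, 0.1204, 0.1257]
orientation: [-0.148, 0.989, -0.0, -0.003]
force: [0.9, 0.3, 1.3]
gripper_width: 0.051
```

>>> move_arm([
  [0.2,0,0,0,0],
  [0.2,0,0,0,0],
])

```text
time_s: 18.6
ee_pos: [0.4436, 0.1208, 0.1289]
orientation: [-0.148, 0.989, 0.0, 0.001]
force: [-0.6, 0.1, 0.9]
gripper_width: 0.0517
```

Run:
```python
from h import *
from workcell import ctrl,optics
s=ctrl.get_state();print(s['ee_pos'],np.degrees(2*np.arctan2(s['orientation'][1],s['orientation'][0])),s['force'],s['gripper_width'])
c=optics.capture("wrist");cv2.imwrite("pics/w11.png",c["color"][:,:,::-1])
x=[.5115,.1415,np.radians(17)]
for p in [(-.072,0,.079),(-.072,0,.053)]: print(p,body(x,p,.08),proj(c,body(x,p,.08)))
c=optics.capture("scene");A=c["color"][:,:,::-1];cv2.imwrite("pics/sc11.png",cv2.resize(A[110:190,260:360],None,fx=7,fy=7,interpolation=cv2.INTER_CUBIC))
```

```text
[0.44363502 0.12080143 0.12889309] 197.03691348287984 [-0.59869113  0.05651245  0.85360477] 0.051680531167420524
(-0.072, 0, 0.079) [0.44264606 0.12044924 0.159     ] [316.97726805 261.56459346]
(-0.072, 0, 0.053) [0.44264606 0.12044924 0.133     ] [316.96478675 240.39584957]
```

View pics/w11.png

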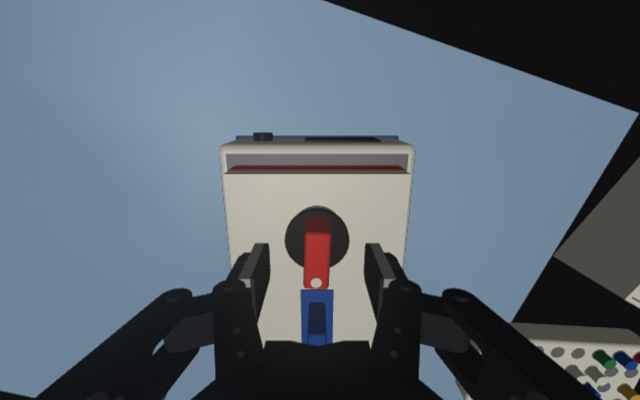

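View pics/sc11.png

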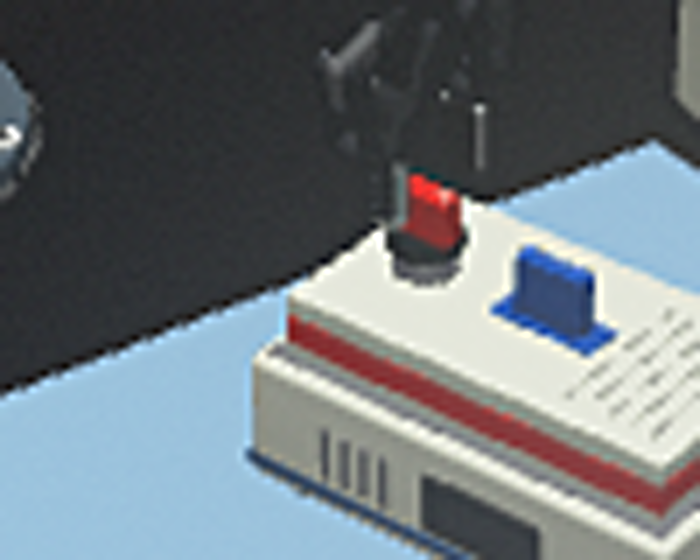

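>>> move_arm([
  [0.2,-0.0006,0,-0.005,0],
  [0.2,-0.0006,0,-0.0105,0],
  [0.2,-0.0006,0,-0.0105,0],
  [-1,-0.0006,0,-0.0105,0],
  [-1,-0.0006,0,-0.0105,0],
], grip_force=30)

```text
time_s: 19.32
ee_pos: [0.4424, 0.1207, 0.1175]
orientation: [-0.148, 0.989, -0.0, 0.0]
force: [-0.2, -0.3, -0.7]
gripper_width: 0.0152
```

>>> move_arm([
  [-1,0,0,0,0],
  [-1,0,0,0,0],
  [-1,0,0,0,0],
  [-1,0,0,0,0],
])

```text
time_s: 19.82
ee_pos: [0.4425, 0.1206, 0.1175]
orientation: [-0.148, 0.989, -0.0, 0.0]
force: [1.3, -1.0, 1.5]
gripper_width: 0.0132
```

Run:
```python
from h import *
from workcell import ctrl,optics
s=ctrl.get_state();print(s['ee_pos'],np.degrees(2*np.arctan2(s['orientation'][1],s['orientation'][0])),s['force'],s['ft_torque'],s['gripper_width'])
c=optics.capture("wrist");cv2.imwrite("pics/w12.png",c["color"][:,:,::-1])
c=optics.capture("scene");A=c["color"][:,:,::-1];cv2.imwrite("pics/sc12.png",cv2.resize(A[110:190,260:360],None,fx=7,fy=7,interpolation=cv2.INTER_CUBIC))
```

```text
[0.44254472 0.12064963 0.11749339] 197.0344738997419 [ 1.30641787 -1.0321573   1.52725016] [-0.21448604 -0.12149872 -0.00919234] 0.01317802257029257
```

View pics/w12.png

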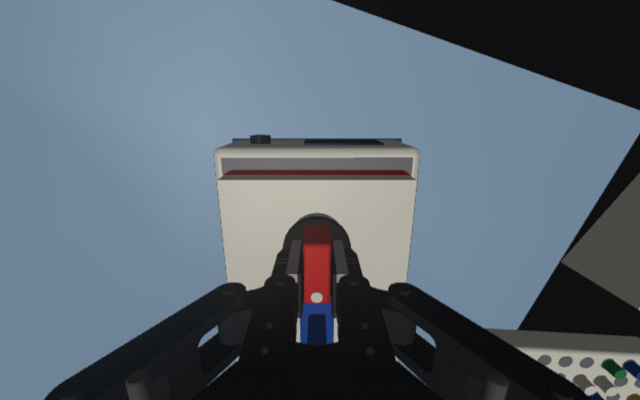

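View pics/sc12.png

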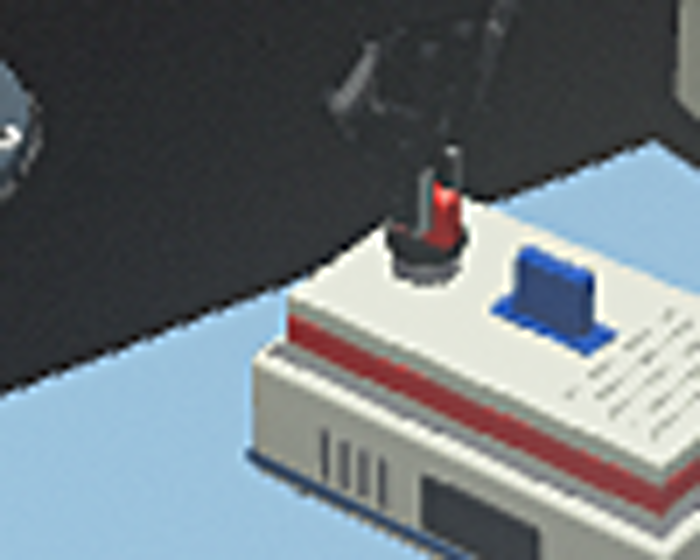

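The bar is gripped at 13.2 mm. Now pressing gradually while watching the push force.

>>> move_arm([
  [-1,0,0,-0.0005,0],
  [-1,0,0,-0.001,0],
  [-1,0,0,-0.0015,0],
  [-1,0,0,-0.0015,0],
  [-1,0,0,-0.0015,0],
])

```text
time_s: 20.55
ee_pos: [0.4425, 0.1207, 0.116]
orientation: [-0.148, 0.989, -0.0, 0.0]
force: [2.5, -1.3, 2.7]
gripper_width: 0.0132
```

>>> move_arm([
  [-1,0,0,-0.0005,0],
  [-1,0,0,-0.001,0],
  [-1,0,0,-0.0015,0],
  [-1,0,0,-0.0015,0],
  [-1,0,0,-0.0015,0],
])

```text
time_s: 21.18
ee_pos: [0.4425, 0.1207, 0.1144]
orientation: [-0.148, 0.989, -0.0, 0.0]
force: [2.2, -2.0, 3.4]
gripper_width: 0.0132
```

>>> move_arm([
  [-1,0,0,-0.0004,0],
  [-1,0,0,-0.0008,0],
  [-1,0,0,-0.001,0],
  [-1,0,0,-0.001,0],
])

```text
time_s: 21.68
ee_pos: [0.4424, 0.1207, 0.1134]
orientation: [-0.148, 0.989, -0.0, 0.0]
force: [3.7, -2.1, 4.0]
gripper_width: 0.0131
```

>>> move_arm([
  [-1,0,0,-0.0004,0],
  [-1,0,0,-0.0008,0],
  [-1,0,0,-0.001,0],
  [-1,0,0,-0.001,0],
])

```text
time_s: 22.18
ee_pos: [0.4424, 0.1207, 0.1124]
orientation: [-0.148, 0.989, -0.0, 0.0]
force: [3.4, -1.8, 4.1]
gripper_width: 0.0131
```

>>> move_arm([
  [-1,0,0,-0.0004,0],
  [-1,0,0,-0.0008,0],
  [-1,0,0,-0.001,0],
  [-1,0,0,-0.001,0],
])

```text
time_s: 22.68
ee_pos: [0.4424, 0.1207, 0.1114]
orientation: [-0.148, 0.989, -0.0, 0.0]
force: [3.8, -2.0, 4.4]
gripper_width: 0.0129
```

>>> move_arm([
  [-1,0,0,-0.0004,0],
  [-1,0,0,-0.0007,0],
  [-1,0,0,-0.0007,0],
])

```text
time_s: 23.05
ee_pos: [0.4424, 0.1207, 0.1107]
orientation: [-0.148, 0.989, -0.0, 0.0]
force: [5.0, -2.2, 5.7]
gripper_width: 0.0134
```

>>> move_arm([
  [-1,0,0,-0.0004,0],
  [-1,0,0,-0.0007,0],
  [-1,0,0,-0.0007,0],
])

```text
time_s: 23.42
ee_pos: [0.4424, 0.1207, 0.11]
orientation: [-0.148, 0.989, -0.0, 0.0]
force: [3.9, -2.1, 4.6]
gripper_width: 0.0134
```

>>> move_arm([
  [-1,0,0,-0.0004,0],
  [-1,0,0,-0.0007,0],
  [-1,0,0,-0.0007,0],
])

```text
time_s: 23.8
ee_pos: [0.4424, 0.1207, 0.1093]
orientation: [-0.148, 0.989, -0.0, 0.0]
force: [4.4, -2.9, 5.4]
gripper_width: 0.0132
```

Run:
```python
from h import *
from workcell import ctrl,optics
s=ctrl.get_state();print(s['ee_pos'],s['force'],s['ft_torque'],s['gripper_width'])
c=optics.capture("wrist");cv2.imwrite("pics/w13.png",c["color"][200:350,240:400,::-1].repeat(4,0).repeat(4,1))
c=optics.capture("scene");A=c["color"][:,:,::-1];cv2.imwrite("pics/sc13.png",cv2.resize(A[110:190,260:360],None,fx=7,fy=7,interpolation=cv2.INTER_CUBIC))
```

```text
[0.44239182 0.12066939 0.10930857] [ 4.43631606 -2.92457327  5.39100446] [-0.37717836 -0.81397136  0.01239108] 0.013181581742922952
```

View pics/w13.png

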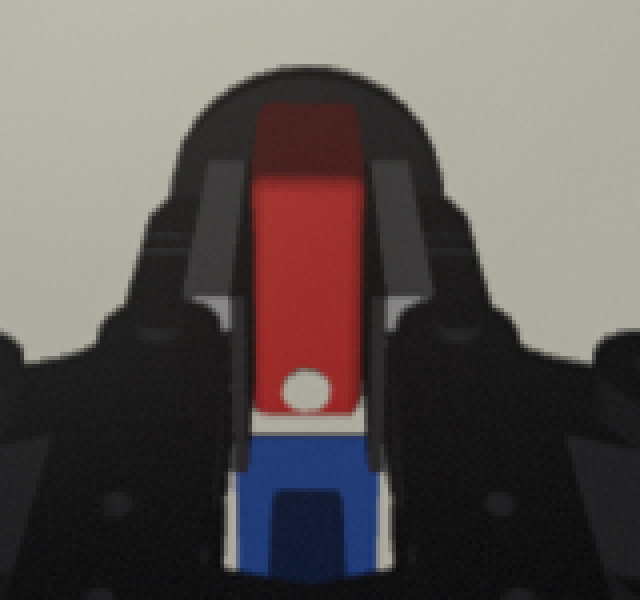

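View pics/sc13.png

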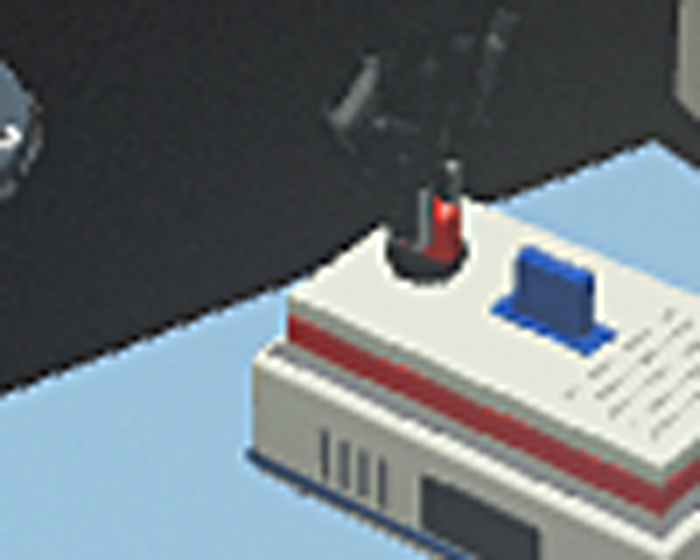

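The stud is going in and the grey collar is disappearing under the flange. A side force of about 5 N has crept in, so I'll relieve it and keep pressing.

>>> move_arm([
  [-1,0.0003,-0.0002,-0.0004,0],
  [-1,0.0003,-0.0002,-0.0007,0],
  [-1,0.0003,-0.0002,-0.0007,0],
])

```text
time_s: 24.28
ee_pos: [0.4425, 0.1206, 0.1086]
orientation: [-0.148, 0.989, 0.0, -0.0]
force: [2.7, -1.2, 5.2]
gripper_width: 0.0133
```

>>> move_arm([
  [-1,0.0003,-0.0002,-0.0004,0],
  [-1,0.0003,-0.0002,-0.0007,0],
  [-1,0.0003,-0.0002,-0.0007,0],
])

```text
time_s: 24.65
ee_pos: [0.4425, 0.1206, 0.1078]
orientation: [-0.148, 0.989, 0.0, -0.0]
force: [2.0, 1.5, 6.9]
gripper_width: 0.0134
```

>>> move_arm([
  [-1,0,0,-0.0004,0],
  [-1,0,0,-0.0007,0],
  [-1,0,0,-0.0007,0],
])

```text
time_s: 25.02
ee_pos: [0.4425, 0.1206, 0.1071]
orientation: [-0.148, 0.989, 0.0, -0.0]
force: [2.6, 0.5, 6.4]
gripper_width: 0.0128
```

>>> move_arm([
  [-1,0.0001,0,-0.0004,0],
  [-1,0.0001,0,-0.0007,0],
  [-1,0.0001,0,-0.0007,0],
])

```text
time_s: 25.4
ee_pos: [0.4425, 0.1206, 0.1064]
orientation: [-0.148, 0.989, 0.0, -0.001]
force: [2.0, 1.5, 5.8]
gripper_width: 0.013
```

>>> move_arm([
  [-1,0.0001,0,-0.0003,0],
  [-1,0.0001,0,-0.0006,0],
  [-1,0.0001,0,-0.0006,0],
])

```text
time_s: 25.78
ee_pos: [0.4425, 0.1206, 0.1058]
orientation: [-0.148, 0.989, 0.0, -0.001]
force: [0.8, 1.1, 6.6]
gripper_width: 0.0131
```

>>> move_arm([
  [-1,0,0,-0.0003,0],
  [-1,0,0,-0.0005,0],
  [-1,0,0,-0.0005,0],
])

```text
time_s: 26.15
ee_pos: [0.4425, 0.1206, 0.1055]
orientation: [-0.148, 0.989, 0.0, -0.001]
force: [0.2, 0.3, 9.9]
gripper_width: 0.0135
```

The stop was felt at 12 mm with 9.9 N. I back off 0.3 mm and start the clockwise turn.

>>> move_arm([
  [-1,0,0,0.0003,0],
  [-1,0,0,0.0003,-3],
  [-1,0,0,0.0003,-7],
  [-1,0,0,0.0003,-11],
  [-1,0,0,0.0003,-15],
])

```text
time_s: 26.78
ee_pos: [0.4425, 0.1208, 0.1056]
orientation: [-0.017, 1.0, 0.0, -0.001]
force: [0.4, 3.8, 6.5]
gripper_width: 0.0133
```

>>> move_arm([
  [-1,0,0,0,-2],
  [-1,0,0,0,-2],
])

```text
time_s: 27.02
ee_pos: [0.4425, 0.1209, 0.1056]
orientation: [0.0, 1.0, 0.0, -0.001]
force: [1.0, 3.9, 5.8]
gripper_width: 0.0133
```

Run:
```python
from h import *
from workcell import ctrl,optics
s=ctrl.get_state();print(s['ee_pos'],np.degrees(2*np.arctan2(s['orientation'][1],s['orientation'][0])),s['force'],s['ft_torque'],s['gripper_width'])
c=optics.capture("wrist");cv2.imwrite("pics/w14.png",c["color"][:,:,::-1])
```

```text
[0.44247645 0.12087873 0.10560686] 179.99185431854343 [0.96057459 3.94502889 5.84928063] [ 0.68199699 -0.19667734 -0.03558391] 0.013309861169296413
```

View pics/w14.png

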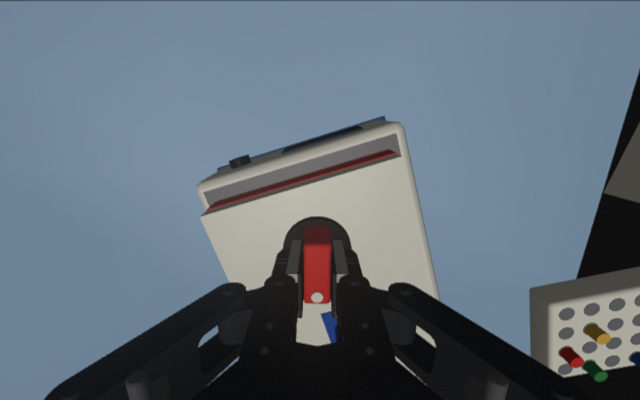

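Turned 17° with only 0.036 N m of torque, so it is past the block point and free. Continuing.

>>> move_arm([
  [-1,0,0.0002,0,-5],
  [-1,0,0.0002,0,-10],
  [-1,0,0.0002,0,-15],
  [-1,0,0.0002,0,-20],
  [-1,0,0.0002,0,-25],
])

```text
time_s: 27.7
ee_pos: [0.4426, 0.1213, 0.1056]
orientation: [0.218, 0.976, 0.001, -0.001]
force: [1.4, 5.6, 6.4]
gripper_width: 0.0131
```

>>> move_arm([
  [-1,0,0,0,-5],
  [-1,0,0,0,-10],
  [-1,0,0,0,-15],
  [-1,0,0,0,-20],
  [-1,0,0,0,-20],
])

```text
time_s: 28.32
ee_pos: [0.4428, 0.1213, 0.1057]
orientation: [0.383, 0.924, 0.001, -0.001]
force: [2.2, 5.6, 5.7]
gripper_width: 0.0137
```

>>> move_arm([
  [-1,0,0,0,-5],
  [-1,0,0,0,-10],
  [-1,0,0,0,-15],
  [-1,0,0,0,-20],
  [-1,0,0,0,-20],
])

```text
time_s: 28.95
ee_pos: [0.4431, 0.1213, 0.1058]
orientation: [0.538, 0.843, 0.001, -0.0]
force: [3.2, 5.3, 6.1]
gripper_width: 0.0134
```

>>> move_arm([
  [-1,0.0002,0.0003,0,-2],
  [-1,0.0002,0.0003,0,-4],
  [-1,0.0002,0.0003,0,-6],
  [-1,0.0002,0.0003,0,-6],
])

```text
time_s: 29.45
ee_pos: [0.4432, 0.1214, 0.1058]
orientation: [0.581, 0.814, 0.0, -0.0]
force: [3.6, 3.8, 5.4]
gripper_width: 0.0131
```

Run:
```python
from h import *
from workcell import ctrl,optics
s=ctrl.get_state();print(s['ee_pos'],np.degrees(2*np.arctan2(s['orientation'][1],s['orientation'][0])),s['force'],s['ft_torque'],s['gripper_width'])
c=optics.capture("wrist");cv2.imwrite("pics/w15.png",c["color"][:,:,::-1])
```

```text
[0.44323141 0.12138817 0.10580911] 108.9895992025628 [3.57749447 3.7912081  5.38159115] [ 0.55588827 -0.50289497 -0.06762607] 0.013114238482782545
```

View pics/w15.png

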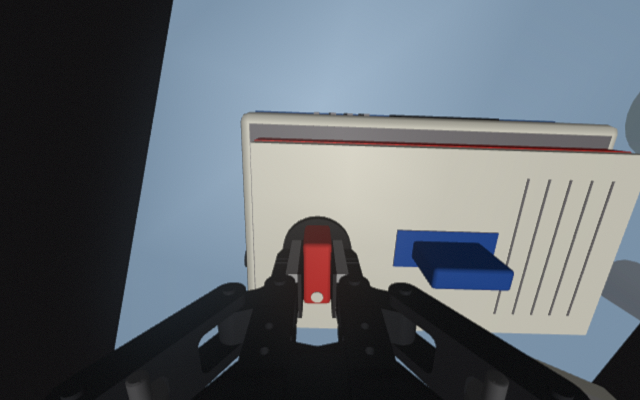

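88° turned, and the bar now lies across the cover. I ease up 2 mm toward the notch, then open only part way, since the handle is near the jaws' swing.

>>> move_arm([
  [-1,0,0,0.0006,0],
  [-1,0,0,0.0012,0],
  [-1,0,0,0.0018,0],
  [-1,0,0,0.0018,0],
])

```text
time_s: 30.0
ee_pos: [0.4432, 0.1214, 0.1076]
orientation: [0.581, 0.814, 0.0, -0.0]
force: [2.8, 3.7, 6.6]
gripper_width: 0.0133
```

>>> move_arm([
  [-0.4,0,0,0,0],
  [-0.4,0,0,0,0],
  [-0.4,0,0,0,0],
  [-0.4,0,0,0,0],
])

```text
time_s: 30.5
ee_pos: [0.4431, 0.1207, 0.1073]
orientation: [0.58, 0.814, -0.0, -0.0]
force: [0.3, 0.2, -0.1]
gripper_width: 0.0254
```

Run:
```python
from h import *
from workcell import ctrl,optics
s=ctrl.get_state();print(s['ee_pos'],np.degrees(2*np.arctan2(s['orientation'][1],s['orientation'][0])),s['force'],s['ft_torque'],s['gripper_width'])
c=optics.capture("wrist");cv2.imwrite("pics/w16.png",c["color"][:,:,::-1])
c=optics.capture("scene");A=c["color"][:,:,::-1];cv2.imwrite("pics/sc16.png",cv2.resize(A[110:190,260:360],None,fx=7,fy=7,interpolation=cv2.INTER_CUBIC))
```

```text
[0.44310669 0.12073278 0.10733185] 109.03435154330941 [ 0.27759236  0.15280867 -0.12059427] [-0.07698573 -0.03779518  0.03215079] 0.02540411198287774
```

View pics/w16.png

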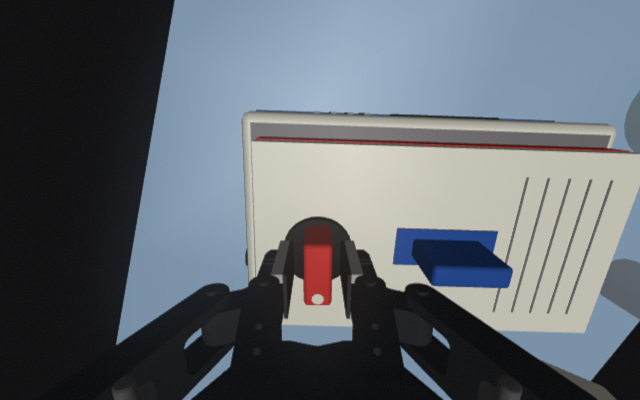

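View pics/sc16.png

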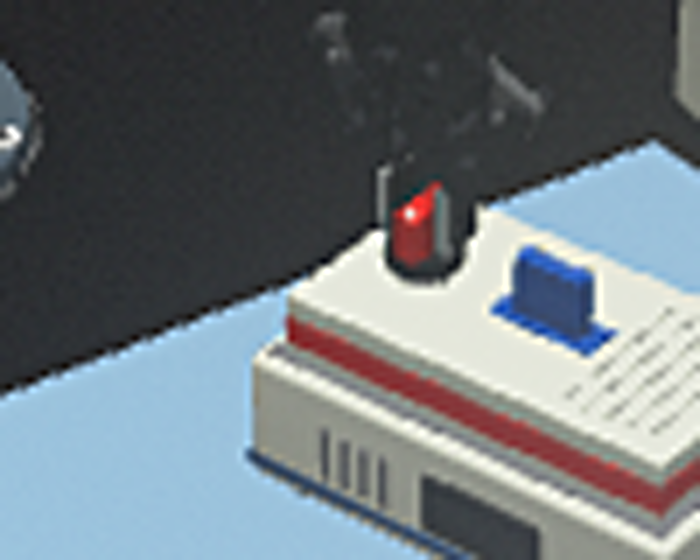

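The jaws are free of the bar, force is about zero, and the stud stays down and turned. Lifting clear.

>>> move_arm([
  [-0.4,0,0,0.015,0],
  [-0.4,0,0,0.04,0],
  [-0.4,0,0,0.08,0],
  [-0.4,0,0,0.11,0],
  [-0.4,0,0,0.11,0],
])

```text
time_s: 31.22
ee_pos: [0.4445, 0.121, 0.2204]
orientation: [0.58, 0.814, 0.002, 0.002]
force: [0.3, 0.2, -0.6]
gripper_width: 0.0259
```

Run:
```python
from h import *
from workcell import ctrl,optics
s=ctrl.get_state();print(s['ee_pos'],np.degrees(2*np.arctan2(s['orientation'][1],s['orientation'][0])),s['force'],s['gripper_width'])
c=optics.capture("wrist");cv2.imwrite("pics/w17.png",c["color"][:,:,::-1])
x=[.5115,.1415,np.radians(17)]
for p in [(-.072,0,.079-.0095),(-.072,.017,.079-.0095),(-.072,-.017,.079-.0095),(-.11,-.06,.034),(-.11,.06,.034)]: print(p,proj(c,body(x,p,.08)))
c=optics.capture("scene");A=c["color"][:,:,::-1];cv2.imwrite("pics/sc17.png",A);cv2.imwrite("pics/sc17c.png",cv2.resize(A[120:220,270:400],None,fx=6,fy=6,interpolation=cv2.INTER_CUBIC))
```

```text
[0.44445433 0.1209857  0.22035718] 109.03869698208868 [ 0.32640791  0.18577871 -0.57570283] 0.02587218988593105
(-0.072, 0, 0.0695) [314.95993489 202.90886423]
(-0.072, 0.017, 0.0695) [315.65383024 183.80851362]
(-0.072, -0.017, 0.0695) [314.29377354 221.24580108]
(-0.11, -0.06, 0.034) [276.54642436 246.09925327]
(-0.11, 0.06, 0.034) [275.85813343 127.61214544]
```

View pics/w17.png

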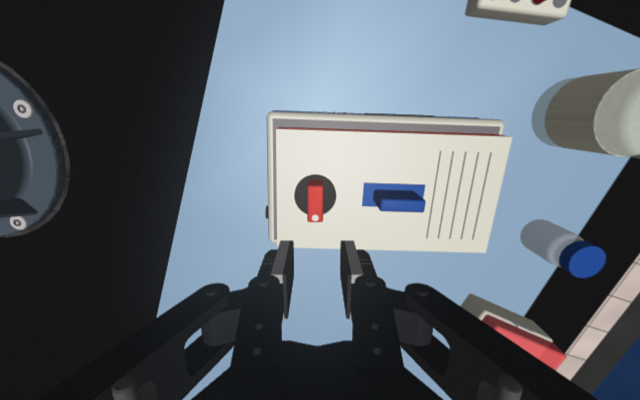

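View pics/sc17.png

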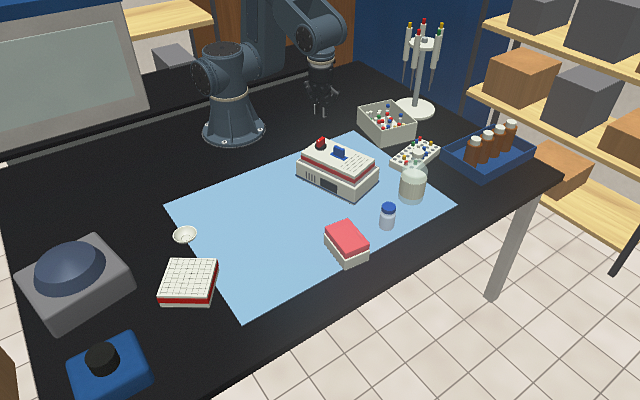

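View pics/sc17c.png

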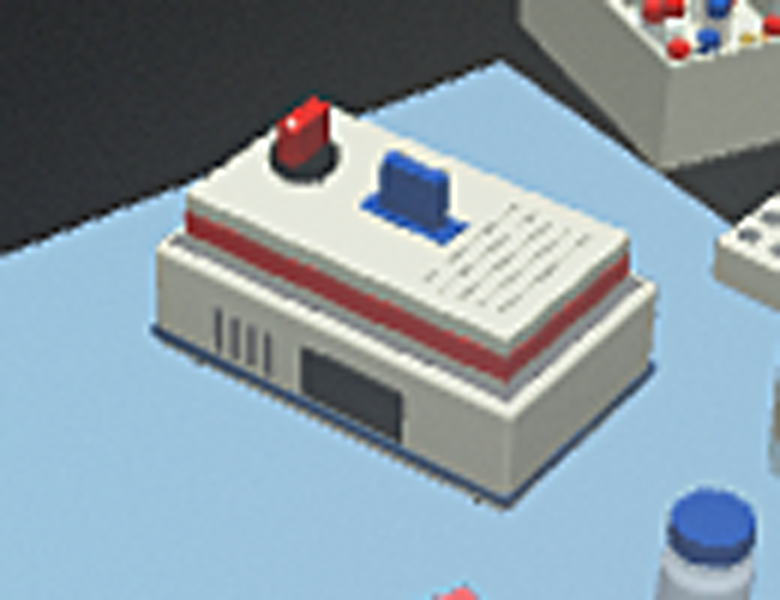

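The flange stays down near the cover's top, the bar lies square across, the cover is flush and the bystanders look unmoved. One settled check, then I hand in.

>>> move_arm([
  [-0.4,0,0,0.02,0],
  [-0.4,0,0,0.03,0],
  [-0.4,0,0,0.03,0],
  [-0.4,0,0,0.03,0],
])

```text
time_s: 31.82
ee_pos: [0.443, 0.1207, 0.2467]
orientation: [0.58, 0.814, -0.0, -0.0]
force: [-0.0, -0.1, 0.3]
gripper_width: 0.0255
```

Run:
```python
from h import *
from workcell import ctrl,optics,order
s=ctrl.get_state();c=optics.capture("wrist");im=c["color"].astype(int)
m=((im[:,:,0]>150)&(im[:,:,1]<80)&(im[:,:,2]<80)).astype(np.uint8);m[:, :290]=0;m[:,345:]=0;m[240:]=0
pts=cv2.findNonZero(m);r=cv2.minAreaRect(pts);print(r,s['force'])
x=[.5115,.1415,np.radians(17)]
P=[ray(c,q,.1495) for q in cv2.boxPoints(r)]
e=[P[1]-P[0],P[2]-P[1]];e=max(e,key=np.linalg.norm);print("bar deg rel chiller",np.degrees(np.arctan2(e[1],e[0]))-17,"centre",np.mean(P,0),"want",body(x,(-.072,0,0)))
a=cv2.imread("pics/scene0.png").astype(int);b=optics.capture("scene")["color"][:,:,::-1].astype(int)
for n,(u,v,w,h) in dict(dish=(165,220,40,30),freezer=(150,250,75,62),tip=(320,212,55,60),jar=(375,198,26,35),bottle=(395,160,36,45),rack=(388,132,55,45)).items(): print(n,np.abs(a-b)[v:v+h,u:u+w].mean().round(2))
```

```text
((317.5, 195.0), (32.0, 13.0), 90.0) [-0.00660052 -0.12500754  0.31818514]
bar deg rel chiller -87.48456175088319 centre [0.44317874 0.12012896 0.1495    ] want [0.44264606 0.12044924 0.        ]
dish 1.41
freezer 1.41
tip 1.17
jar 1.2
bottle 1.15
rack 1.19
```

```bash
python3 -c "
from workcell import order
print(order.hand_in())"
```

```text
the job is handed in; nothing more can be done
None
```

The cover is home on the chiller with its stud end over the latch. The stud is pressed in, turned clockwise and let go, and the job was handed in at about 32 s. `hand_in()` gave no verdict, so what follows is my own measurement.

**Seating:** The cover came down slowly and stopped at the height predicted for home. The most it pressed on the chiller was about 12 N, and it looked flush in the scene view afterwards.

**Stud:** I pressed it 12 mm until it met its stop, with a push of up to 9.9 N. I then backed off 0.3 mm and turned it 88° (1.54 rad). After release it stayed down.

**Final check before handing in:**
- The bar was about 87.5° (1.53 rad) across the chiller and within 1 mm of its expected place.
- The robot was clear, with no force on the tool.
- All six bystanders looked unchanged from the first picture.

**What disagreed:**
- **Fingertip position:** the fingertips are about 19 mm behind the TCP, not 8 mm ahead as `ctrl.tcp_to_tips` says. My first grasp closed on nothing above the fin, so I went 24 mm lower by the pictures and it held.
- **Side force while pressing and turning:** it reached about 6 N. I eased it with small shifts of the arm.
- **Chiller box corners:** they fitted poorly, by about 3 px, because the edges are rounded. I aligned to the post tips instead.

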